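# Load the block heater and hold the thermometer on its sensing plate

### The arm

A 7-joint arm with a two-finger parallel gripper is mounted at the origin on the work surface. World frame = base frame: x ahead of the robot, y to its left, z up, the work surface at z = 0. Lengths are in m, angles in rad, forces in N, time in s.
With the tool pointing down it reaches from about 0.4 to 0.875 m from the base axis. Payload 6.5 kg.
Tool frame: the origin (TCP) lies at the very end of the fingers, on their centre line; the grasp point (between the pads) lies 19 mm behind it (manip.pinch_z is the distance from the TCP to the grasp point, in m); x points along the fingers, z is the direction in which the jaws open and shut, and the axes are right-handed (so a half turn about x gives the same grasp; the last joint's range is limited). The gripper opens to 85 mm and grips with 20 to 120 N. Pads are 22 mm wide; open, the fingers measure 114 mm over their backs; the gripper's body (76 mm by 85 mm) begins 54 mm behind the grasp point. The pads swing forward as they close: fully open they stand 13 mm farther back than shut.
Start: joints at [1.193, 0.536, -0.004, 1.538, 0.003, 1.067, -0.071], TCP at [0.199, -0.619, 0.231] pointing down, gripper open.
Joint ranges: [-2.7, 2.7], [-0.37, 2.16], [-1.27, 1.26], [0.24, 2.4], [-1.31, 4.45], [0.19, 1.91], [-2.76, 2.76]. Speed limits (rad/s): [2.39, 2.39, 3.14, 3.14, 3.14, 3.14, 3.14].

### API

Orientations are given as [roll, pitch, yaw] about the fixed x, y, z axes, in that order (R = Rz(yaw) Ry(pitch) Rx(roll)).
In Python, from rig import manip gives the robot as it stands.
- The arm moves only by the tool send_rows, never from a script. Its argument "deltas" is a list of rows, each an object of numbers: "dx", "dy", "dz": the shift along the tool's x, y, z in units of 400 mm (1.0 is 400 mm); "wx", "wy", "wz": the turn, a rotation vector about the tool's x, y, z in units of 180 degrees (1.0 is 180 degrees); "fingers": the opening, from 0 (shut) to 1 (fully open). In form: [{"dx": .., "dy": .., "dz": .., "wx": .., "wy": .., "wz": .., "fingers": ..}, ...]. A call has 1 to 10 rows; each row is the pose to reach, as a shift and turn from the pose measured when the call began, along the tool's axes at that moment, turning the shorter way round; what a row does not reach only later rows make up. A row lasts 1/12 s, in which the tool goes at most 41.7 mm and 7.16 degrees, less where a joint would pass 70% of its speed; a pose out of reach is approached as far as the arm can. A call with a number of a shift or a turn outside -1 to 1 is refused whole. A call with a gripper value outside its range is refused whole. The fingers move at their own pace and stop on an object; the grip force is fixed at half the most. Time passes only in rows, so rows that repeat a pose let the fingers close. It gives the time, the measured TCP pose, the force and the opening at its end, in the units of the state.
- manip.get_obs(): the state, without advancing time (a new reading comes with each control period).
- manip.snapshot(name): name is "scene" or "side" or "wrist"; returns (picture, depth): 420x560x3 uint8, red, green, blue; 420x560 float32, m along the optical axis (not along the pixel's ray), 0 where there is no reading.
- manip.camera_info(name): a dict with "fx", "fy", "cx", "cy" (pixels), "world_to_cam" (4x4, takes a point from world to camera coordinates); the wrist camera has in their place "T_tool_cam" (4x4, takes a point from camera to tool coordinates, whose origin is the TCP and whose axes are the tool frame's). Camera axes: x right, y up, looking along -z (the intrinsics and any distortion apply to the point x, -y, -z); pixel columns grow to the right and rows downward; lengths in m; the calibration is good to about 2 mm. A picture is of the moment at which its call begins: read the wrist's pose just before it. camera_info takes no time and is no camera call.
- manip.sign_off(): hands the job in, once; it reports no verdict.
The state is a dict: "time_s": time; "joints": joint angles; "dq": joint speeds; "tau": joint torques, N m; "position": TCP position; "ee_rot": TCP orientation; "contact_force": force on the tool from outside, world axes, zero at the start; "torque": the same for the moment, N m; "width": finger opening in m.
Only numpy, scipy, OpenCV 4.12 (cv2) and the standard library are available. Lean on these libraries where they do the work, as an engineer would, in place of code of your own. Each camera call takes 0.05 s, during which the arm holds its last target. There are 200 camera calls.

### The job

Load the block heater for its temperature check: put the short vial into hole 1 (one dot, next to the sloped plate), then the tall vial into hole 2 (two dots, the middle hole), both fully down and upright. Then take the contact thermometer from its stand and press it gently on the sloped plate, tip inside the engraved ring and stem square to the plate, until its sprung tip is pushed in about halfway, and finish while still holding it there in the gripper. Leave the other things on the bench where they are and do not knock the vials over.

Things in the scene. Friction and masses are not known exactly. Their poses are not given: they have to be found in the camera images.
- short_vial_mid (a point): Short glass vial with a white screw cap, 28 mm diameter and 65 mm tall, 35 to 70 g; it stands upright on the bench at the start. Point on its axis, half-way up (32.5 mm above its underside); z is its axis, up.
- tall_vial_mid (a point): Tall glass vial with a white screw cap, 28 mm diameter and 95 mm tall, 50 to 105 g; it stands upright on the bench at the start. Point on its axis, half-way up (47.5 mm above its underside); z is its axis, up.
- short_vial: The short vial again, origin at the centre of its underside.
- tall_vial: The tall vial again, origin at the centre of its underside.
- heater: Block heater, fixed: white housing 170 x 270 x 30 mm (x, y, z) under an aluminium block 70 x 175 mm, its top 75 mm above the bench, with a row of three holes at y = +10, -45, -100 mm (1, 2, 3 punched dots in front of them) and a sloped plate centred at y = +90 mm, all at x near 0. Origin: centre of underside; at yaw 0, x points away from the robot, y to the left.
- hole1 (a point): Hole 1 (one dot, nearest the sloped plate): centre of its mouth, 75 mm above the bench. 31 mm diameter, 28 mm deep, flat bottom. The short vial stands 37 mm out of it. Axes as the heater's.
- hole2 (a point): Hole 2 (two dots, middle of the row): centre of its mouth, 75 mm above the bench. 31 mm diameter, 28 mm deep, flat bottom. The tall vial stands 67 mm out of it. Axes as the heater's.
- spot (a point): Centre of the engraved ring (18 mm inside, 23 mm outside diameter) on the surface of the sloped aluminium plate (76 x 72 mm), which leans 25 degrees towards the robot side (heater -x). z is the outward normal of the plate, up and towards heater -x; y is level, along the heater's y. The point lies about 71 mm above the bench.
- probe_handle (a point): Contact thermometer, 140 mm long, 90 to 180 g: square white handle 26 x 26 x 80 mm, below it a steel stem 14 mm diameter, 40 mm long, then a sprung tip 8 mm diameter standing 20 mm out. Point: centre of the handle, on the axis; z runs from tip to handle (up at the start), x and y square to the handle flats. The unpressed tip ends 100 mm along -z from this point.
- probe_tip (a point): The end of the thermometer's sprung tip (round, 4 mm radius), on its axis; it moves with the tip. Axes as probe_handle.
- plunger (a joint): How far the sprung tip is pushed into the stem: 0 (out) to 0.010 m (fully in). Spring force about 1 N to start plus 0.5 N per mm (3.5 N at half).
- probe: The thermometer again, origin at the end of its unpressed tip on the axis, 100 mm below the handle's centre; z as above.
- stand: Fixed grey block 80 x 80 x 75 mm with a 17 mm hole, 70 mm deep, in the middle of its top. At the start the thermometer stands in it: the stem in the hole, the handle's foot on the top face, the handle's flats parallel to the block's sides; it must rise 62 mm to come clear. Origin: centre of its underside.
- dish: Bystander: closed petri dish, 63 mm diameter, 17 mm high, on the bench. Leave it.
- jar: Bystander: squat jar, 52 mm diameter, 55 mm tall. Leave it.
- forceps: Bystander: steel forceps lying flat, about 120 mm long. Leave them.
- flask: Bystander: flat clear culture flask lying down, 85 x 55 x 28 mm plus neck. Leave it.
- wash_bottle: Bystander: white bottle, 60 mm diameter, 120 mm tall. Leave it.
There are look-alikes about, which are no part of the job. Leave any red look-alike of the short_vial alone. Leave any red look-alike of the probe alone.

How it is judged:
By the outcome, as a careful person would: the job done as asked, in the order asked, and still so for the second after the job is handed in, while the arm keeps its last pose, push and grip.
It also fails if it takes over 72 s, if anything falls off the work surface, if the arm or the gripper's body presses on something with over 40 N, if the wrist force passes 120 N, or if a joint passes its speed limit or range.

## Working session

There is one attempt and no reset: what is moved stays moved. The work goes in short steps, Python scripts to look and compute and a tool call to move; the robot and the scene stay as the last step left them, time stands still between calls to the robot, and variables do not carry over. Pictures are saved under pics/ and viewed, about 8 in all and at most 12, crops included, and the job is handed in when it is done.

Besides the shell and the picture viewer there is one more tool, called after ">>>" as name(argument=value, ...), one argument or row to a line, values as JSON. send_rows: Moves the arm, as the interface text tells. Shifts and turns lie within -1 to 1; 1 stands for 400 mm of shift or 180 degrees of turn. Its arguments: {"type":"object","properties":{"deltas":{"type":"array","items":{"type":"object","properties":{"dx":{"type":"number","minimum":-1,"maximum":1},"dy":{"type":"number","minimum":-1,"maximum":1},"dz":{"type":"number","minimum":-1,"maximum":1},"wx":{"type":"number","minimum":-1,"maximum":1},"wy":{"type":"number","minimum":-1,"maximum":1},"wz":{"type":"number","minimum":-1,"maximum":1},"fingers":{"type":"number"}}}}},"required":["deltas"]}

```bash
ls; mkdir -p pics; python3 - <<'E'
from rig import manip
import numpy as np, cv2
print(manip.get_obs())
print(manip.pinch_z)
for n in ("scene","side","wrist"):
    p,d=manip.snapshot(n); np.savez(f"pics/{n}0.npz",p=p,d=d); cv2.imwrite(f"pics/{n}0.png",p[:,:,::-1])
    print(n,manip.camera_info(n))
E
```

```text
pics
{'time_s': 0.0, 'joints': array([ 1.19278621,  0.53719047, -0.00444045,  1.53883933,  0.00261687,
        1.06728533, -0.07118352]), 'dq': array([-4.15904707e-05,  1.77738013e-03,  9.58151357e-04, -9.39243718e-04,
        1.30043279e-03, -6.38233181e-04, -1.18699178e-03]), 'tau': array([ 2.49944860e-04, -5.83419979e+01,  1.04903676e+00, -2.59113479e+01,
        1.23663020e-02,  9.38374666e-03,  5.12652116e-05]), 'position': array([ 0.19920045, -0.61808031,  0.23041049]), 'ee_rot': array([-3.06013209,  1.56907952,  1.96416508]), 'contact_force': array([0.07054911, 0.49642386, 0.08554401]), 'torque': array([-0.02189433,  0.02143131, -0.00895541]), 'width': 0.08589226988102659}
0.0187
scene {'fx': 413.3634901250647, 'fy': 413.3634901250647, 'cx': 285.8575311128501, 'cy': 207.6695232587547, 'world_to_cam': array([[ 0.8251632 ,  0.56445368,  0.02230993, -0.51573547],
       [-0.31354896,  0.42480423,  0.84925168,  0.07101466],
       [ 0.46988589, -0.70776649,  0.52751668, -1.40211924],
       [ 0.        ,  0.        ,  0.        ,  1.        ]])}
side {'fx': 455.258335438662, 'fy': 455.258335438662, 'cx': 275.76799486803907, 'cy': 201.7032565079209, 'world_to_cam': array([[-0.66933997, -0.74279218,  0.01561336,  0.43994862],
       [ 0.57461472, -0.50424285,  0.64463716, -0.36415716],
       [-0.47095852,  0.44045309,  0.76432922, -0.91126668],
       [ 0.        ,  0.        ,  0.        ,  1.        ]])}
wrist {'fx': 342.44557696399613, 'fy': 342.44557696399613, 'cx': 276.91598072931623, 'cy': 216.64701097013491, 'T_tool_cam': array([[ 1.31748880e-03,  2.76186631e-01, -9.61103121e-01,
        -1.41543187e-01],
       [ 1.40855278e-03,  9.61102489e-01,  2.76188380e-01,
         7.10734209e-02],
       [ 9.99998140e-01, -1.71763958e-03,  8.77218321e-04,
         1.27517175e-03],
       [ 0.00000000e+00,  0.00000000e+00,  0.00000000e+00,
         1.00000000e+00]])}
```

View pics/scene0.png

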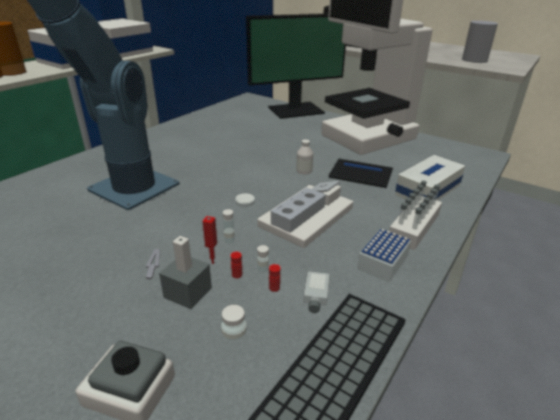

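View pics/side0.png

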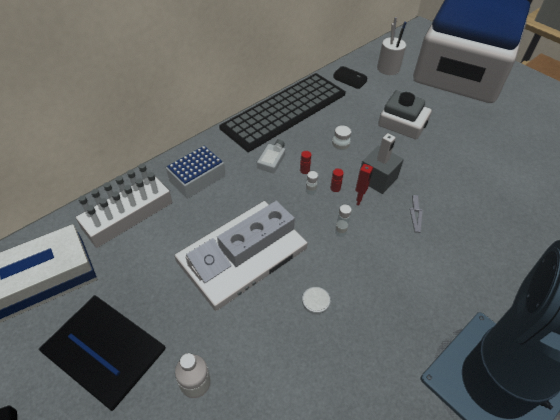

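```bash
cat > h.py <<'E'
from rig import manip
import numpy as np, cv2
from scipy.spatial.transform import Rotation as R
def tool():
    o=manip.get_obs(); T=np.eye(4); T[:3,:3]=R.from_euler('xyz',o['ee_rot']).as_matrix(); T[:3,3]=o['position']; return T
def c2w(n,T=None):
    c=manip.camera_info(n)
    return c,(np.linalg.inv(c['world_to_cam']) if n!='wrist' else T@c['T_tool_cam'])
def cloud(n,d,T=None):
    c,M=c2w(n,T); v,u=np.mgrid[:d.shape[0],:d.shape[1]]
    P=np.stack([(u-c['cx'])/c['fx']*d,-(v-c['cy'])/c['fy']*d,-d],-1)
    W=P@M[:3,:3].T+M[:3,3]; W[d<=0]=np.nan; return W
def ray(n,u,v,z,T=None):
    c,M=c2w(n,T); r=M[:3,:3]@np.array([(u-c['cx'])/c['fx'],-(v-c['cy'])/c['fy'],-1]); o=M[:3,3]
    return o+r*(z-o[2])/r[2]
def proj(n,p,T=None):
    c,M=c2w(n,T); q=np.linalg.inv(M)@np.append(p,1); return c['cx']+c['fx']*q[0]/-q[2], c['cy']-c['fy']*q[1]/-q[2]
def rows(pos,Rt,T):
    "shift and turn in tool units from pose T to target"
    d=T[:3,:3].T@(np.array(pos)-T[:3,3])/.4; w=R.from_matrix(T[:3,:3].T@Rt).as_rotvec()/np.pi
    return d.round(4),w.round(4)
E
python3 - <<'E'
from h import *
s=.0015; x0,x1,y0,y1=.15,1.0,-.75,.25
# top-down map: rows = x decreasing downward, cols = y decreasing rightward
out=[]
for n in('scene','side'):
    a=np.load(f'pics/{n}0.npz'); W=cloud(n,a['d']); print(n,np.nanpercentile(W[...,2],[1,5,50]),(a['d']==0).mean())
    p=np.ascontiguousarray(a['p']);H=int((x1-x0)/.0015)
    for c in [(0.199,-.619,0)]: print(proj(n,c))
    np.save(f'pics/{n}W.npy',W)
    px={'scene':dict(short=(263,249),tall=(228,213),probe=(181,241),red=(210,220),redtip=(212,260),stand=(186,272),jar=(233,314),heat=(300,205),dish=(245,199)),
        'side':dict(short=(312,176),tall=(345,210),probe=(389,140),red=(366,168),redtip=(360,203),h1=(237,240),h2=(257,227),h3=(276,214),ring=(209,260),dish=(316,299),jar=(343,132))}[n]
    for k,(u,v) in px.items(): print(k,W[v,u].round(3))
E
python3 - <<'E'
import cv2,numpy as np
a=cv2.imread('pics/side0.png')[100:320,170:440]; b=cv2.imread('pics/scene0.png')[170:340,130:360]
cv2.imwrite('pics/c1.png',cv2.resize(a,(735,600),interpolation=cv2.INTER_CUBIC))
E
```

```text
scene [-0.75288518 -0.74843279  0.00164579] 0.004175170068027211
(np.float64(-46.98019053636125), np.float64(328.44198406452745))
short [ 0.614 -0.086  0.066]
tall [ 0.467 -0.045  0.095]
probe [ 0.523 -0.258  0.154]
red [ 0.502 -0.147  0.141]
redtip [ 0.495 -0.146  0.014]
stand [ 0.533 -0.264  0.076]
jar [ 0.689 -0.287  0.058]
heat [0.583 0.13  0.076]
dish [0.375 0.136 0.019]
side [-6.30647742e-01 -5.05610326e-01  6.30270188e-04] 0.003903061224489796
(np.float64(548.9093110554812), np.float64(179.4976041185826))
short [ 0.606 -0.079  0.066]
tall [ 0.459 -0.039  0.095]
probe [ 0.512 -0.249  0.154]
red [ 0.494 -0.143  0.139]
redtip [ 0.493 -0.153  0.001]
h1 [0.587 0.187 0.049]
h2 [0.583 0.129 0.052]
h3 [0.575 0.075 0.064]
ring [0.573 0.276 0.07 ]
dish [0.366 0.143 0.018]
jar [ 0.675 -0.274  0.059]
```

View pics/c1.png

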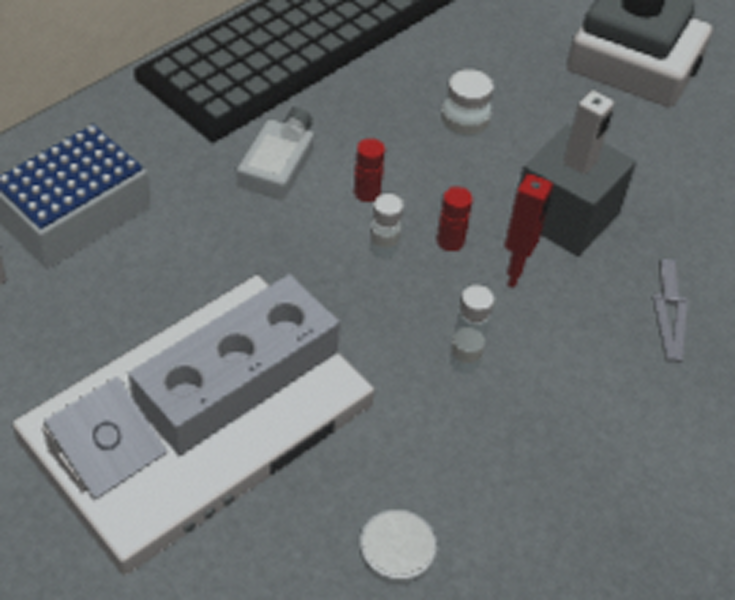

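```bash
python3 - <<'E'
from h import *
W={n:np.load(f'pics/{n}W.npy') for n in('scene','side')}
for k,c,h,r in [('short',(.61,-.083),.065,.03),('tall',(.463,-.042),.095,.03),('probe',(.518,-.254),.155,.03),('red',(.498,-.146),.14,.03),('stand',(.52,-.255),.075,.07),('jar',(.68,-.28),.055,.05),('dish',(.37,.14),.017,.05)]:
    for n in W:
        P=W[n].reshape(-1,3); P=P[(np.hypot(*(P[:,:2]-c).T)<r)&(abs(P[:,2]-h)<.006)]
        rc=cv2.minAreaRect(P[:,:2].astype('f4')*1000)
        print(k,n,len(P),(P[:,:2].min(0)+P[:,:2].max(0)).round(4)/2,P[:,2].mean().round(4),np.ptp(P[:,:2],axis=0).round(3),[np.round(q,1) for q in rc])
for n in W:
    P=W[n].reshape(-1,3); P=P[(P[:,0]>.45)&(P[:,0]<.7)&(P[:,1]>-.02)&(P[:,1]<.4)]
    Q=P[abs(P[:,2]-.075)<.004]
    # top block: cluster via raster
    im=np.zeros((300,500),'u1'); ij=((Q[:,:2]-[.4,-.05])*1000).astype(int); im[ij[:,0],ij[:,1]]=1
    im=cv2.morphologyEx(im,cv2.MORPH_CLOSE,np.ones((5,5)))
    N,L,S,_=cv2.connectedComponentsWithStats(im); b=1+S[1:,4].argmax()
    q=Q[L[ij[:,0],ij[:,1]]==b]; print(n,'block',[np.round(v,1) for v in cv2.minAreaRect(q[:,:2].astype('f4')*1000)],q[:,2].mean())
    H=P[abs(P[:,2]-.030)<.004]; print('housing',[np.round(v,1) for v in cv2.minAreaRect(H[:,:2].astype('f4')*1000)])
for n,pts in {'side':[(236.7,239.8),(256.4,227.6),(274.8,216)],}.items():
    for p in pts: print(ray(n,*p,.075).round(4))
print(ray('side',170+107/2.722,100+436/2.727,.071))
E
```

```text
short scene 82 [ 0.60975 -0.08445] 0.0651 [0.029 0.029] [array([609.5, -84.5]), array([26. , 26.7]), np.float64(45.5)]
short side 81 [ 0.6098  -0.08245] 0.0645 [0.027 0.027] [array([609.8, -82.7]), array([27. , 27.2]), np.float64(4.4)]
tall scene 64 [ 0.462  -0.0435] 0.095 [0.027 0.028] [array([462.1, -43.6]), array([25.3, 27.9]), np.float64(71.2)]
tall side 101 [ 0.46275 -0.04145] 0.0946 [0.028 0.028] [array([462.6, -41.6]), array([26.4, 28.8]), np.float64(73.6)]
probe scene 116 [ 0.51895 -0.2572 ] 0.1543 [0.028 0.027] [array([ 519.5, -258. ]), array([25.8, 25.4]), np.float64(9.4)]
probe side 85 [ 0.5181 -0.2559] 0.1545 [0.027 0.028] [array([ 518.2, -255.9]), array([25.9, 27.4]), np.float64(3.1)]
red scene 86 [ 0.4945 -0.1449] 0.1393 [0.03  0.029] [array([ 493.5, -144.2]), array([25.6, 28.4]), np.float64(24.8)]
red side 93 [ 0.49235 -0.1414 ] 0.1393 [0.029 0.031] [array([ 494. , -142.8]), array([26.3, 27.2]), np.float64(25.4)]
stand scene 727 [ 0.52095 -0.25745] 0.0752 [0.087 0.09 ] [array([ 518.2, -257.3]), array([84. , 82.5]), np.float64(7.7)]
stand side 543 [ 0.5204 -0.2554] 0.07
[... 287 characters left out ...]
46.9, 46.2]), np.float64(9.9)]
dish scene 181 [0.3668 0.1415] 0.0177 [0.063 0.063] [array([368., 142.]), array([62., 62.]), np.float64(74.3)]
dish side 586 [0.3663  0.14255] 0.0172 [0.062 0.064] [array([366.4, 143.7]), array([60.4, 61. ]), np.float64(45.7)]
scene block [array([568.8, 112.1]), array([124.1,  73.2]), np.float64(86.8)] 0.07555235771897584
housing [array([573.7, 183.9]), array([273.7, 171.5]), np.float64(87.4)]
side block [array([571.6, 140.3]), array([177.6,  73.4]), np.float64(87.6)] 0.07503509879593237
housing [array([573.2, 186.1]), array([271.1, 173.3]), np.float64(86.7)]
[0.5723 0.1979 0.075 ]
[0.5691 0.1417 0.075 ]
[0.5664 0.0866 0.075 ]
[0.57235861 0.2755698  0.071     ]
```

```bash
cat >> h.py <<'E'
def down(a,tilt=0):
    "tool x down (tilted deg forward about its own), tool z at yaw a deg"
    a=np.radians(a); z=np.array([np.cos(a),np.sin(a),0]); x=np.array([0,0,-1.]); return np.stack([x,np.cross(z,x),z],1)
E
python3 - <<'E'
from h import *
T=tool(); print(T.round(3))
for p in [(306,153),(337,171)]: print('redvial',ray('side',*p,.065))
for a in (-3,177,87,-93):
    print(a,rows([.61,-.083,.22],down(a),T))
    
E
```

```text
[[-0.     0.952  0.307  0.199]
 [ 0.001  0.307 -0.952 -0.618]
 [-1.    -0.    -0.001  0.231]
 [ 0.     0.     0.     1.   ]]
redvial [ 0.67854331 -0.1284414   0.065     ]
redvial [ 0.57635903 -0.14221038  0.065     ]
-3 (array([ 0.0277,  1.3879, -0.9583]), array([-3.84e-01, -4.00e-04, -2.00e-04]))
177 (array([ 0.0277,  1.3879, -0.9583]), array([ 6.16e-01, -3.00e-04,  4.00e-04]))
87 (array([ 0.0277,  1.3879, -0.9583]), array([-8.84e-01, -1.00e-04, -6.00e-04]))
-93 (array([ 0.0277,  1.3879, -0.9583]), array([ 1.16e-01, -4.00e-04,  1.00e-04]))
```

>>> send_rows(
  deltas=[
    {"dx": 0,"dy": 0.9,"dz": -0.62,"wx": -0.38,"fingers": 1},
    {"dx": 0,"dy": 0.9,"dz": -0.62,"wx": -0.38,"fingers": 1},
    {"dx": 0,"dy": 0.9,"dz": -0.62,"wx": -0.38,"fingers": 1},
    {"dx": 0,"dy": 0.9,"dz": -0.62,"wx": -0.38,"fingers": 1},
    {"dx": 0,"dy": 0.9,"dz": -0.62,"wx": -0.38,"fingers": 1},
    {"dx": 0,"dy": 0.9,"dz": -0.62,"wx": -0.38,"fingers": 1},
    {"dx": 0,"dy": 0.9,"dz": -0.62,"wx": -0.38,"fingers": 1},
    {"dx": 0,"dy": 0.9,"dz": -0.62,"wx": -0.38,"fingers": 1},
    {"dx": 0,"dy": 0.9,"dz": -0.62,"wx": -0.38,"fingers": 1},
    {"dx": 0,"dy": 0.9,"dz": -0.62,"wx": -0.38,"fingers": 1},
  ],
)

```text
invalid input at $.deltas[0]: expected keys dx, dy, dz, wx, wy, wz, fingers
```

```bash
python3 -c "
from h import *
T=tool();o=manip.get_obs();print(o['time_s'],o['joints'].round(2),T.round(3),rows([.61,-.083,.18],down(-3),T))"
```

```text
0.15 [ 1.19  0.54 -0.    1.54  0.    1.07 -0.07] [[-0.     0.952  0.307  0.199]
 [ 0.001  0.307 -0.952 -0.618]
 [-1.    -0.    -0.001  0.231]
 [ 0.     0.     0.     1.   ]] (array([ 0.1277,  1.3879, -0.9581]), array([-3.84e-01, -4.00e-04, -2.00e-04]))
```

>>> send_rows(
  deltas=[
    {"dx": 0,"dy": 0.9,"dz": -0.62,"wx": -0.38,"wy": 0,"wz": 0,"fingers": 1},
    {"dx": 0,"dy": 0.9,"dz": -0.62,"wx": -0.38,"wy": 0,"wz": 0,"fingers": 1},
    {"dx": 0,"dy": 0.9,"dz": -0.62,"wx": -0.38,"wy": 0,"wz": 0,"fingers": 1},
    {"dx": 0,"dy": 0.9,"dz": -0.62,"wx": -0.38,"wy": 0,"wz": 0,"fingers": 1},
    {"dx": 0,"dy": 0.9,"dz": -0.62,"wx": -0.38,"wy": 0,"wz": 0,"fingers": 1},
    {"dx": 0,"dy": 0.9,"dz": -0.62,"wx": -0.38,"wy": 0,"wz": 0,"fingers": 1},
    {"dx": 0,"dy": 0.9,"dz": -0.62,"wx": -0.38,"wy": 0,"wz": 0,"fingers": 1},
    {"dx": 0,"dy": 0.9,"dz": -0.62,"wx": -0.38,"wy": 0,"wz": 0,"fingers": 1},
    {"dx": 0,"dy": 0.9,"dz": -0.62,"wx": -0.38,"wy": 0,"wz": 0,"fingers": 1},
    {"dx": 0,"dy": 0.9,"dz": -0.62,"wx": -0.38,"wy": 0,"wz": 0,"fingers": 1},
  ],
)

```text
time_s: 0.98
position: [0.4538, -0.2865, 0.2309]
ee_rot: [2.126, 1.57, 2.067]
contact_force: [0.6, -1.1, 0.2]
width: 0.0851
```

```bash
python3 -c "
from h import *
T=tool();o=manip.get_obs();print(o['time_s'],o['joints'].round(2),T.round(3),rows([.61,-.083,.18],down(-3),T))"
```

```text
0.9833 [ 0.79  0.37 -0.39  1.82  0.17  0.98  0.27] [[-0.001  0.059  0.998  0.454]
 [ 0.001  0.998 -0.059 -0.286]
 [-1.     0.001 -0.001  0.231]
 [ 0.     0.     0.     1.   ]] (array([0.1277, 0.5307, 0.3598]), array([-0.0022, -0.0002, -0.0003]))
```

>>> send_rows(
  deltas=[
    {"dx": 0,"dy": 0.53,"dz": 0.36,"wx": 0,"wy": 0,"wz": 0,"fingers": 1},
    {"dx": 0,"dy": 0.53,"dz": 0.36,"wx": 0,"wy": 0,"wz": 0,"fingers": 1},
    {"dx": 0.05,"dy": 0.53,"dz": 0.36,"wx": 0,"wy": 0,"wz": 0,"fingers": 1},
    {"dx": 0.1,"dy": 0.53,"dz": 0.36,"wx": 0,"wy": 0,"wz": 0,"fingers": 1},
    {"dx": 0.1,"dy": 0.53,"dz": 0.36,"wx": 0,"wy": 0,"wz": 0,"fingers": 1},
    {"dx": 0.1,"dy": 0.53,"dz": 0.36,"wx": 0,"wy": 0,"wz": 0,"fingers": 1},
    {"dx": 0.1,"dy": 0.53,"dz": 0.36,"wx": 0,"wy": 0,"wz": 0,"fingers": 1},
    {"dx": 0.1,"dy": 0.53,"dz": 0.36,"wx": 0,"wy": 0,"wz": 0,"fingers": 1},
  ],
)

```text
time_s: 1.65
position: [0.611, -0.0779, 0.1897]
ee_rot: [1.975, 1.566, 1.923]
contact_force: [-0.3, 1.0, 0.1]
width: 0.0857
```

```bash
python3 - <<'E'
from h import *
T=tool(); p,d=manip.snapshot('wrist'); cv2.imwrite('pics/w1.png',p[:,:,::-1]); np.savez('pics/w1.npz',p=p,d=d)
print(T.round(4)); W=cloud('wrist',d,T)
P=W.reshape(-1,3); P=P[(np.hypot(*(P[:,:2]-[.61,-.083]).T)<.03)&(abs(P[:,2]-.065)<.006)]
print(len(P),cv2.minEnclosingCircle(P[:,:2].astype('f4')*1000),P[:,2].mean(), P[:,:2].mean(0), proj('wrist',[.61,-.083,.065],T))
c=P.mean(0); print(rows([c[0],c[1],.033],down(-3),T))
E
```

```text
[[-0.0016  0.0523  0.9986  0.611 ]
 [ 0.0044  0.9986 -0.0522 -0.0779]
 [-1.      0.0043 -0.0018  0.1897]
 [ 0.      0.      0.      1.    ]]
889 ((610.341796875, -83.87074279785156), 14.16392707824707) 0.0637037491963367 [ 0.61060106 -0.08326084] (np.float64(274.55497707319006), np.float64(215.22635968351844))
(array([ 3.918e-01, -1.520e-02,  3.000e-04]), array([ 0.    , -0.0006, -0.0014]))
```

View pics/w1.png

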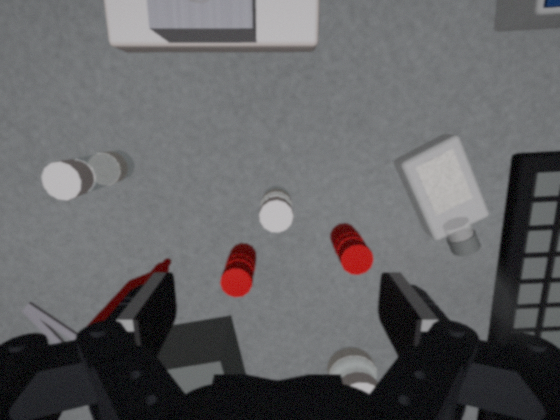

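>>> send_rows(
  deltas=[
    {"dx": 0.1,"dy": -0.0145,"dz": 0,"wx": 0,"wy": 0,"wz": -0.001,"fingers": 1},
    {"dx": 0.2,"dy": -0.0145,"dz": 0,"wx": 0,"wy": 0,"wz": -0.001,"fingers": 1},
    {"dx": 0.3,"dy": -0.0145,"dz": 0,"wx": 0,"wy": 0,"wz": -0.001,"fingers": 1},
    {"dx": 0.36,"dy": -0.0145,"dz": 0,"wx": 0,"wy": 0,"wz": -0.001,"fingers": 1},
    {"dx": 0.39,"dy": -0.0145,"dz": 0,"wx": 0,"wy": 0,"wz": -0.001,"fingers": 1},
    {"dx": 0.39,"dy": -0.0145,"dz": 0,"wx": 0,"wy": 0,"wz": -0.001,"fingers": 0.7},
    {"dx": 0.39,"dy": -0.0145,"dz": 0,"wx": 0,"wy": 0,"wz": -0.001,"fingers": 0.4},
    {"dx": 0.39,"dy": -0.0145,"dz": 0,"wx": 0,"wy": 0,"wz": -0.001,"fingers": 0.2},
    {"dx": 0.39,"dy": -0.0145,"dz": 0,"wx": 0,"wy": 0,"wz": -0.001,"fingers": 0.2},
    {"dx": 0.39,"dy": -0.0145,"dz": 0,"wx": 0,"wy": 0,"wz": -0.001,"fingers": 0.2},
  ],
)

```text
time_s: 2.53
position: [0.6106, -0.0871, 0.0361]
ee_rot: [-1.171, 1.569, -1.227]
contact_force: [-2.9, -0.3, 12.2]
width: 0.0266
```

```bash
python3 - <<'E'
from h import *
T=tool(); print(T.round(4),manip.get_obs()['contact_force'])
print(rows([.573,.197-.06,.21],down(-3),T))
E
```

```text
[[ 6.000e-04  5.590e-02  9.984e-01  6.106e-01]
 [-1.600e-03  9.984e-01 -5.590e-02 -8.710e-02]
 [-1.000e+00 -1.500e-03  6.000e-04  3.610e-02]
 [ 0.000e+00  0.000e+00  0.000e+00  1.000e+00]] [-2.92238879 -0.2657641  12.24924908]
(array([-0.4358,  0.5534, -0.125 ]), array([-0.0011,  0.0002,  0.0005]))
```

>>> send_rows(
  deltas=[
    {"dx": -0.1,"dy": 0,"dz": 0,"wx": 0,"wy": 0,"wz": 0,"fingers": 0.2},
    {"dx": -0.2,"dy": 0,"dz": 0,"wx": 0,"wy": 0,"wz": 0,"fingers": 0.2},
    {"dx": -0.3,"dy": 0.03,"dz": 0,"wx": 0,"wy": 0,"wz": 0,"fingers": 0.2},
    {"dx": -0.4,"dy": 0.12,"dz": -0.03,"wx": 0,"wy": 0,"wz": 0,"fingers": 0.2},
    {"dx": -0.43,"dy": 0.22,"dz": -0.06,"wx": 0,"wy": 0,"wz": 0,"fingers": 0.2},
    {"dx": -0.43,"dy": 0.32,"dz": -0.09,"wx": 0,"wy": 0,"wz": 0,"fingers": 0.2},
    {"dx": -0.43,"dy": 0.42,"dz": -0.12,"wx": 0,"wy": 0,"wz": 0,"fingers": 0.2},
    {"dx": -0.43,"dy": 0.5,"dz": -0.125,"wx": 0,"wy": 0,"wz": 0,"fingers": 0.2},
    {"dx": -0.43,"dy": 0.55,"dz": -0.125,"wx": 0,"wy": 0,"wz": 0,"fingers": 0.2},
    {"dx": -0.43,"dy": 0.55,"dz": -0.125,"wx": 0,"wy": 0,"wz": 0,"fingers": 0.2},
  ],
)

```text
time_s: 3.37
position: [0.5718, 0.1439, 0.2094]
ee_rot: [0.937, 1.567, 0.891]
contact_force: [0.3, 0.2, 0.2]
width: 0.0262
```

```bash
python3 - <<'E'
from h import *
manip.snapshot('wrist'); manip.snapshot('wrist')
T=tool(); p,d=manip.snapshot('wrist'); cv2.imwrite('pics/w2.png',p[:,:,::-1]); np.savez('pics/w2.npz',p=p,d=d,T=T)
print(T.round(4),manip.get_obs()['contact_force']); W=cloud('wrist',d,T)
P=W.reshape(-1,3); z0=T[2,3]+.032; P=P[(np.hypot(*(P[:,:2]-T[:2,3]).T)<.02)&(abs(P[:,2]-z0)<.008)]
print(len(P),cv2.minEnclosingCircle(P[:,:2].astype('f4')*1000),P[:,2].mean(), z0)
for q in [(.5723,.1979,.075),(.5691,.1417,.075),(.5724,.2756,.071)]: print(proj('wrist',q,T))
E
```

```text
[[ 0.0017  0.0533  0.9986  0.5729]
 [-0.0016  0.9986 -0.0533  0.1367]
 [-1.     -0.0015  0.0018  0.2085]
 [ 0.      0.      0.      1.    ]] [ 0.06117291 -0.52446898 -0.58517922]
5443 ((572.8740844726562, 136.9317169189453), 19.87154197692871) 0.23778759538691763 0.24046078728771178
(np.float64(270.07280057340785), np.float64(129.34918743843264))
(np.float64(270.1108880542099), np.float64(199.8436099241856))
(np.float64(264.17066697590946), np.float64(19.03663542848477))
```

View pics/w2.png

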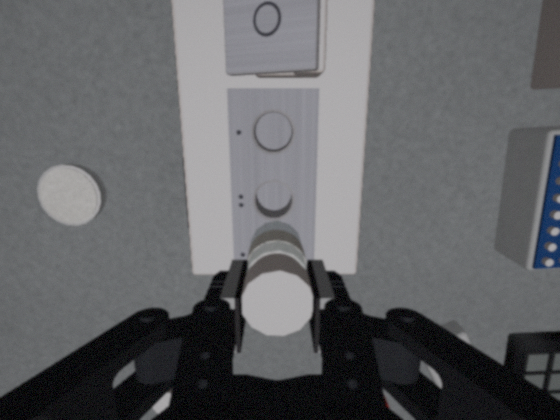

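```bash
cat >> h.py <<'E'
def holes(p,d,T,n='wrist',guess=((.573,.197),(.570,.141))):
    "hole mouth centres: inner contours of the block-top depth mask"
    W=cloud(n,d,T); out=[]
    for g in guess:
        m=(np.hypot(W[...,0]-g[0],W[...,1]-g[1])<.028)
        z=np.nanmedian(W[...,2][m&(W[...,2]>.070)&(W[...,2]<.080)])
        top=(abs(W[...,2]-z)<.004).astype('u1')
        inv=(1-top); N,L,S,C=cv2.connectedComponentsWithStats(inv,connectivity=4)
        u,v=map(int,proj(n,[*g,.075],T)); b=np.bincount(L[v-6:v+7,u-6:u+7].ravel(),minlength=N); b[0]=0; b=b.argmax()
        ys,xs=np.nonzero(L==b); q=np.array([ray(n,x,y,.075,T)[:2] for x,y in zip(xs,ys)])
        (c,r)=cv2.minEnclosingCircle(q.astype('f4')*1000); out.append((np.round(c,1),round(r,1),(q.mean(0)*1000).round(1),len(q),round(float(z),4)))
    return out
def cap(p,d,T,ztop,rad=.014):
    "cap top centre: bright pixels near TCP at the known height of the top"
    g=p.min(2)
    W=cloud('wrist',d,T); m=((g>120)&(abs(W[...,2]-ztop)<.007)&(np.hypot(*(W[...,:2]-T[:2,3]).transpose(2,0,1))<.022)).astype('u1')
    N,L,S,C=cv2.connectedComponentsWithStats(m); b=1+S[1:,4].argmax(); ys,xs=np.nonzero(L==b)
    q=np.array([ray('wrist',x,y,ztop,T)[:2] for x,y in zip(xs,ys)])
    c,r=cv2.minEnclosingCircle(q.astype('f4')*1000)
    return np.round(c,1),round(r,1),(q.mean(0)*1000).round(1),S[b],np.median(W[...,2][L==b])
E
python3 - <<'E'
from h import *
a=np.load('pics/w2.npz'); T=a['T']
print(holes(a['p'],a['d'],T))
for z in(T[2,3]+.029,T[2,3]+.032): print(cap(a['p'],a['d'],T,z))
print('eye',[ray('wrist',*q,.075,T)[:2].round(4) for q in((273,131),(273,196))], ray('wrist',267,18,.071,T))
E
```

```text
[(array([574.1, 196.1]), 15.2, array([574.1, 196.3]), 1217, 0.0738), (array([571.4, 142. ]), 15.1, array([571.4, 142.3]), 1020, 0.0737)]Traceback (most recent call last):
  File "<stdin>", line 4, in <module>
  File "h.py", line 42, in cap
    q=np.array([ray('wrist',x,y,ztop,T)[:2] for x,y in zip(xs,ys)])
                ~~~^^^^^^^^^^^^^^^^^^^^
  File "h.py", line 14, in ray
    c,M=c2w(n,T); r=M[:3,:3]@np.array([(u-c['cx'])/c['fx'],-(v-c['cy'])/c['fy'],-1]); o=M[:3,3]
        ~~~^^^^^
  File "h.py", line 7, in c2w
    c=manip.camera_info(n)
ValueError: time passes only in moves, steps and waits
```

```bash
sed -i "s/^def c2w/import functools\nCI=functools.lru_cache(None)(manip.camera_info)\ndef c2w/; s/c=manip.camera_info(n)/c=CI(n)/" h.py
python3 - <<'E'
from h import *
a=np.load('pics/w2.npz'); T=a['T']
for z in(T[2,3]+.029,T[2,3]+.032): print(cap(a['p'],a['d'],T,z))
print(T[:2,3], 'eye',[ray('wrist',*q,.075,T)[:2].round(4) for q in((273,131),(273,196))], ray('wrist',267,18,.071,T))
E
```

```text
(array([574.4, 140.3]), 13.6, array([574.4, 140.7]), array([ 242,  270,   71,   66, 3672], dtype=int32), np.float64(0.2361920746400269))
(array([574.5, 142.1]), 13.3, array([574.5, 142.4]), array([ 242,  270,   71,   66, 3671], dtype=int32), np.float64(0.23619290901554127))
[0.57286865 0.13670509] eye [array([0.5745, 0.1965]), array([0.5717, 0.1448])] [0.57449367 0.27616468 0.071     ]
```

```bash
python3 - <<'E'
from h import *
T=tool(); print(T[:3,3],rows([.5727,.1925,.122],down(-3),T))
E
```

```text
[0.57311115 0.13482156 0.20811041] (array([ 0.2149,  0.1444, -0.0094]), array([-0.0012,  0.0004,  0.0008]))
```

>>> send_rows(
  deltas=[
    {"dx": 0,"dy": 0.08,"dz": -0.009,"wx": 0,"wy": 0,"wz": 0,"fingers": 0.2},
    {"dx": 0,"dy": 0.1445,"dz": -0.009,"wx": -0.001,"wy": 0,"wz": 0.001,"fingers": 0.2},
    {"dx": 0.05,"dy": 0.1445,"dz": -0.009,"wx": -0.001,"wy": 0,"wz": 0.001,"fingers": 0.2},
    {"dx": 0.12,"dy": 0.1445,"dz": -0.009,"wx": -0.001,"wy": 0,"wz": 0.001,"fingers": 0.2},
    {"dx": 0.19,"dy": 0.1445,"dz": -0.009,"wx": -0.001,"wy": 0,"wz": 0.001,"fingers": 0.2},
    {"dx": 0.215,"dy": 0.1445,"dz": -0.009,"wx": -0.001,"wy": 0,"wz": 0.001,"fingers": 0.2},
    {"dx": 0.215,"dy": 0.1445,"dz": -0.009,"wx": -0.001,"wy": 0,"wz": 0.001,"fingers": 0.2},
    {"dx": 0.215,"dy": 0.1445,"dz": -0.009,"wx": -0.001,"wy": 0,"wz": 0.001,"fingers": 0.2},
    {"dx": 0.215,"dy": 0.1445,"dz": -0.009,"wx": -0.001,"wy": 0,"wz": 0.001,"fingers": 0.2},
    {"dx": 0.215,"dy": 0.1445,"dz": -0.009,"wx": -0.001,"wy": 0,"wz": 0.001,"fingers": 0.2},
  ],
)

```text
time_s: 4.35
position: [0.5742, 0.1927, 0.1239]
ee_rot: [0.393, 1.566, 0.34]
contact_force: [0.1, 0.6, -1.0]
width: 0.0268
```

```bash
python3 - <<'E'
from h import *
T=tool(); p,d=manip.snapshot('wrist'); cv2.imwrite('pics/w3.png',p[:,:,::-1]); np.savez('pics/w3.npz',p=p,d=d,T=T)
print(T.round(4)); print(cap(p,d,T,T[2,3]+.029)); print(rows([.5727,.1925,.122],down(-3),T))
try: print(holes(p,d,T))
except Exception as e: print(e)
T=tool();print(T[:3,3])
E
```

```text
[[ 0.0044  0.0535  0.9986  0.5742]
 [ 0.0016  0.9986 -0.0536  0.1927]
 [-1.      0.0018  0.0044  0.1239]
 [ 0.      0.      0.      1.    ]]
(array([575.7, 196.2]), 13.5, array([575.7, 196.5]), array([ 242,  271,   71,   65, 3647], dtype=int32), np.float64(0.15159377145708205))
(array([ 0.0047, -0.0007, -0.0038]), array([-0.0004,  0.0014, -0.0006]))
[(array([576.7, 153.1]), 215.0, array([578.2, 203.8]), 219415, 0.0738), (array([576.7, 153.1]), 215.0, array([578.2, 203.8]), 219408, 0.0737)]
[0.57403976 0.19272725 0.12369748]
```

>>> send_rows(
  deltas=[
    {"dx": 0,"dy": 0,"dz": -0.0035,"wx": 0,"wy": 0.0014,"wz": 0,"fingers": 0.2},
    {"dx": 0.01,"dy": 0,"dz": -0.0035,"wx": 0,"wy": 0.0014,"wz": 0,"fingers": 0.2},
    {"dx": 0.02,"dy": 0,"dz": -0.0035,"wx": 0,"wy": 0.0014,"wz": 0,"fingers": 0.2},
    {"dx": 0.025,"dy": 0,"dz": -0.0035,"wx": 0,"wy": 0.0014,"wz": 0,"fingers": 0.2},
    {"dx": 0.03,"dy": 0,"dz": -0.0035,"wx": 0,"wy": 0.0014,"wz": 0,"fingers": 0.2},
    {"dx": 0.035,"dy": 0,"dz": -0.0035,"wx": 0,"wy": 0.0014,"wz": 0,"fingers": 0.2},
    {"dx": 0.04,"dy": 0,"dz": -0.0035,"wx": 0,"wy": 0.0014,"wz": 0,"fingers": 0.2},
    {"dx": 0.045,"dy": 0,"dz": -0.0035,"wx": 0,"wy": 0.0014,"wz": 0,"fingers": 0.2},
    {"dx": 0.045,"dy": 0,"dz": -0.0035,"wx": 0,"wy": 0.0014,"wz": 0,"fingers": 0.2},
    {"dx": 0.045,"dy": 0,"dz": -0.0035,"wx": 0,"wy": 0.0014,"wz": 0,"fingers": 0.2},
  ],
)

```text
time_s: 5.23
position: [0.5726, 0.1928, 0.1056]
ee_rot: [1.889, 1.569, 1.836]
contact_force: [-0.6, 0.3, -0.1]
width: 0.0261
```

>>> send_rows(
  deltas=[
    {"dx": 0.01,"dy": 0,"dz": 0,"wx": 0,"wy": 0,"wz": 0,"fingers": 0.2},
    {"dx": 0.02,"dy": 0,"dz": 0,"wx": 0,"wy": 0,"wz": 0,"fingers": 0.2},
    {"dx": 0.03,"dy": 0,"dz": 0,"wx": 0,"wy": 0,"wz": 0,"fingers": 0.2},
    {"dx": 0.04,"dy": 0,"dz": 0,"wx": 0,"wy": 0,"wz": 0,"fingers": 0.2},
    {"dx": 0.05,"dy": 0,"dz": 0,"wx": 0,"wy": 0,"wz": 0,"fingers": 0.2},
    {"dx": 0.055,"dy": 0,"dz": 0,"wx": 0,"wy": 0,"wz": 0,"fingers": 0.2},
    {"dx": 0.055,"dy": 0,"dz": 0,"wx": 0,"wy": 0,"wz": 0,"fingers": 0.2},
    {"dx": 0.055,"dy": 0,"dz": 0,"wx": 0,"wy": 0,"wz": 0,"fingers": 0.2},
  ],
)

```text
time_s: 5.9
position: [0.5726, 0.1929, 0.0834]
ee_rot: [1.921, 1.569, 1.868]
contact_force: [0.8, -0.5, -0.8]
width: 0.0265
```

>>> send_rows(
  deltas=[
    {"dx": 0.002,"dy": 0,"dz": 0,"wx": 0,"wy": 0,"wz": 0,"fingers": 0.25},
    {"dx": 0.002,"dy": 0,"dz": 0,"wx": 0,"wy": 0,"wz": 0,"fingers": 0.35},
    {"dx": 0.002,"dy": 0,"dz": 0,"wx": 0,"wy": 0,"wz": 0,"fingers": 0.45},
    {"dx": 0.0,"dy": 0,"dz": 0,"wx": 0,"wy": 0,"wz": 0,"fingers": 0.7},
    {"dx": 0.0,"dy": 0,"dz": 0,"wx": 0,"wy": 0,"wz": 0,"fingers": 0.7},
    {"dx": -0.1,"dy": 0,"dz": 0,"wx": 0,"wy": 0,"wz": 0,"fingers": 0.7},
    {"dx": -0.2,"dy": 0,"dz": 0,"wx": 0,"wy": 0,"wz": 0,"fingers": 1},
    {"dx": -0.3,"dy": 0,"dz": 0,"wx": 0,"wy": 0,"wz": 0,"fingers": 1},
    {"dx": -0.34,"dy": 0,"dz": 0,"wx": 0,"wy": 0,"wz": 0,"fingers": 1},
    {"dx": -0.34,"dy": -0.05,"dz": 0,"wx": 0,"wy": 0,"wz": 0,"fingers": 1},
  ],
)

```text
time_s: 6.73
position: [0.5737, 0.1787, 0.2251]
ee_rot: [0.822, 1.559, 0.774]
contact_force: [0.1, 0.0, 0.4]
width: 0.0855
```

```bash
python3 - <<'E'
from h import *
T=tool(); p,d=manip.snapshot('side'); W=cloud('side',d)
for c in [(.573,.196),(.462,-.042)]:
  P=W.reshape(-1,3); P=P[(np.hypot(*(P[:,:2]-c).T)<.025)&(P[:,2]>.085)]; 
  if len(P): zt=np.percentile(P[:,2],90); Q=P[P[:,2]>zt-.004]; print(len(P),zt,cv2.minEnclosingCircle(Q[:,:2].astype('f4')*1000),Q[:,2].mean(),Q[:,2].std())
print(T.round(3),rows([.462,-.043,.235],down(-3),T))
cv2.imwrite('pics/s4.png',cv2.resize(p[100:320,150:430,::-1],(764,600)))
E
```

```text
1740 0.5971763180170392 ((572.7697143554688, 196.0521697998047), 24.672176361083984) 0.6031416048571097 0.005332061009257302
115 0.09664538444671741 ((462.1953430175781, -41.73975372314453), 14.65919303894043) 0.09523387842504401 0.001320430274959434
[[ 0.008  0.048  0.999  0.574]
 [ 0.008  0.999 -0.048  0.179]
 [-1.     0.009  0.008  0.225]
 [ 0.     0.     0.     1.   ]] (array([-0.0317, -0.5667, -0.2523]), array([ 0.0015,  0.0025, -0.0027]))
```

>>> send_rows(
  deltas=[
    {"dx": 0,"dy": -0.1,"dz": -0.045,"wx": 0.0015,"wy": 0.0025,"wz": -0.0027,"fingers": 1},
    {"dx": 0,"dy": -0.2,"dz": -0.09,"wx": 0.0015,"wy": 0.0025,"wz": -0.0027,"fingers": 1},
    {"dx": 0,"dy": -0.3,"dz": -0.135,"wx": 0.0015,"wy": 0.0025,"wz": -0.0027,"fingers": 1},
    {"dx": 0,"dy": -0.4,"dz": -0.18,"wx": 0.0015,"wy": 0.0025,"wz": -0.0027,"fingers": 1},
    {"dx": 0,"dy": -0.5,"dz": -0.225,"wx": 0.0015,"wy": 0.0025,"wz": -0.0027,"fingers": 1},
    {"dx": 0,"dy": -0.567,"dz": -0.252,"wx": 0.0015,"wy": 0.0025,"wz": -0.0027,"fingers": 1},
    {"dx": 0,"dy": -0.567,"dz": -0.252,"wx": 0.0015,"wy": 0.0025,"wz": -0.0027,"fingers": 1},
    {"dx": 0,"dy": -0.567,"dz": -0.252,"wx": 0.0015,"wy": 0.0025,"wz": -0.0027,"fingers": 1},
    {"dx": 0,"dy": -0.567,"dz": -0.252,"wx": 0.0015,"wy": 0.0025,"wz": -0.0027,"fingers": 1},
    {"dx": 0,"dy": -0.567,"dz": -0.252,"wx": 0.0015,"wy": 0.0025,"wz": -0.0027,"fingers": 1},
  ],
)

```text
time_s: 7.62
position: [0.4608, -0.0496, 0.2213]
ee_rot: [-2.066, 1.563, -2.123]
contact_force: [0.6, -0.2, -0.4]
width: 0.0852
```

```bash
python3 - <<'E'
from h import *
manip.snapshot('wrist')
T=tool(); p,d=manip.snapshot('wrist'); print(T.round(4)); W=cloud('wrist',d,T)
P=W.reshape(-1,3); P=P[(np.hypot(*(P[:,:2]-[.462,-.042]).T)<.03)&(abs(P[:,2]-.095)<.006)]
print(len(P),cv2.minEnclosingCircle(P[:,:2].astype('f4')*1000),P[:,2].mean(), P[:,:2].mean(0))
c=P.mean(0); print(rows([c[0]-.001,c[1],.063],down(-3),T))
p,d=manip.snapshot('side');W=cloud('side',d)
P=W.reshape(-1,3); P=P[(np.hypot(*(P[:,:2]-(.573,.196)).T)<.025)&(P[:,2]>.085)]; print(len(P),np.percentile(P[:,2],[50,90,98]))
Q=P[P[:,2]>.106]
if len(Q): print(len(Q),cv2.minEnclosingCircle(Q[:,:2].astype('f4')*1000),Q[:,2].mean(),Q[:,2].std())
cv2.imwrite('pics/s4.png',cv2.resize(p[100:320,150:430,::-1],(764,600)))
E
```

```text
[[-0.0041  0.0567  0.9984  0.4608]
 [-0.0065  0.9984 -0.0567 -0.0494]
 [-1.     -0.0068 -0.0037  0.2213]
 [ 0.      0.      0.      1.    ]]
917 ((461.9324951171875, -42.0600700378418), 13.955398559570312) 0.09363664636817143 [ 0.46188621 -0.04146035]
(array([0.3955, 0.0225, 0.0006]), array([-0.0014, -0.0012,  0.0022]))
177 [0.1108919  0.11330287 0.11461135]
114 ((573.2144165039062, 197.42755126953125), 14.360770225524902) 0.11173122505453 0.0018102084211558463
```

>>> send_rows(
  deltas=[
    {"dx": 0.08,"dy": 0.022,"dz": 0,"wx": -0.0014,"wy": -0.0012,"wz": 0.0022,"fingers": 1},
    {"dx": 0.16,"dy": 0.022,"dz": 0,"wx": -0.0014,"wy": -0.0012,"wz": 0.0022,"fingers": 1},
    {"dx": 0.24,"dy": 0.022,"dz": 0,"wx": -0.0014,"wy": -0.0012,"wz": 0.0022,"fingers": 1},
    {"dx": 0.32,"dy": 0.022,"dz": 0,"wx": -0.0014,"wy": -0.0012,"wz": 0.0022,"fingers": 1},
    {"dx": 0.38,"dy": 0.022,"dz": 0,"wx": -0.0014,"wy": -0.0012,"wz": 0.0022,"fingers": 1},
    {"dx": 0.415,"dy": 0.022,"dz": 0,"wx": -0.0014,"wy": -0.0012,"wz": 0.0022,"fingers": 0.9},
    {"dx": 0.415,"dy": 0.022,"dz": 0,"wx": -0.0014,"wy": -0.0012,"wz": 0.0022,"fingers": 0.6},
    {"dx": 0.415,"dy": 0.022,"dz": 0,"wx": -0.0014,"wy": -0.0012,"wz": 0.0022,"fingers": 0.4},
    {"dx": 0.415,"dy": 0.022,"dz": 0,"wx": -0.0014,"wy": -0.0012,"wz": 0.0022,"fingers": 0.2},
    {"dx": 0.415,"dy": 0.022,"dz": 0,"wx": -0.0014,"wy": -0.0012,"wz": 0.0022,"fingers": 0.2},
  ],
)

```text
time_s: 8.6
position: [0.4616, -0.0418, 0.0564]
ee_rot: [-0.017, 1.569, -0.069]
contact_force: [0.3, 0.5, 0.8]
width: 0.0291
```

>>> send_rows(
  deltas=[
    {"dx": 0,"dy": 0,"dz": 0,"wx": 0,"wy": 0,"wz": 0,"fingers": 0.2},
    {"dx": 0,"dy": 0,"dz": 0,"wx": 0,"wy": 0,"wz": 0,"fingers": 0.2},
    {"dx": 0,"dy": 0,"dz": 0,"wx": 0,"wy": 0,"wz": 0,"fingers": 0.2},
  ],
)

```text
time_s: 8.85
position: [0.4621, -0.0419, 0.057]
ee_rot: [-0.043, 1.567, -0.095]
contact_force: [1.1, -0.7, -0.4]
width: 0.0264
```

```bash
python3 - <<'E'
from h import *
T=tool(); print(T.round(4)); print(rows([.571,.085,.24],down(-3),T))
E
```

```text
[[ 3.500e-03  5.230e-02  9.986e-01  4.621e-01]
 [-3.000e-04  9.986e-01 -5.230e-02 -4.190e-02]
 [-1.000e+00 -2.000e-04  3.500e-03  5.700e-02]
 [ 0.000e+00  0.000e+00  0.000e+00  1.000e+00]]
(array([-0.4567,  0.331 ,  0.2569]), array([-0.    ,  0.0011,  0.    ]))
```

>>> send_rows(
  deltas=[
    {"dx": -0.1,"dy": 0,"dz": 0,"wx": 0,"wy": 0.001,"wz": 0,"fingers": 0.2},
    {"dx": -0.2,"dy": 0,"dz": 0,"wx": 0,"wy": 0.001,"wz": 0,"fingers": 0.2},
    {"dx": -0.3,"dy": 0,"dz": 0,"wx": 0,"wy": 0.001,"wz": 0,"fingers": 0.2},
    {"dx": -0.39,"dy": 0.04,"dz": 0.03,"wx": 0,"wy": 0.001,"wz": 0,"fingers": 0.2},
    {"dx": -0.45,"dy": 0.11,"dz": 0.09,"wx": 0,"wy": 0.001,"wz": 0,"fingers": 0.2},
    {"dx": -0.457,"dy": 0.18,"dz": 0.14,"wx": 0,"wy": 0.001,"wz": 0,"fingers": 0.2},
    {"dx": -0.457,"dy": 0.25,"dz": 0.2,"wx": 0,"wy": 0.001,"wz": 0,"fingers": 0.2},
    {"dx": -0.457,"dy": 0.331,"dz": 0.257,"wx": 0,"wy": 0.001,"wz": 0,"fingers": 0.2},
    {"dx": -0.457,"dy": 0.331,"dz": 0.257,"wx": 0,"wy": 0.001,"wz": 0,"fingers": 0.2},
    {"dx": -0.457,"dy": 0.331,"dz": 0.257,"wx": 0,"wy": 0.001,"wz": 0,"fingers": 0.2},
  ],
)

```text
time_s: 9.68
position: [0.5713, 0.0876, 0.2399]
ee_rot: [1.595, 1.57, 1.546]
contact_force: [-0.0, -2.0, -1.2]
width: 0.0267
```

```bash
python3 - <<'E'
from h import *
for i in range(4): manip.snapshot('wrist')
T=tool(); p,d=manip.snapshot('wrist'); cv2.imwrite('pics/w5.png',p[:,:,::-1]); np.savez('pics/w5.npz',p=p,d=d,T=T)
print(T.round(4)); print(cap(p,d,T,T[2,3]+.038)); print(holes(p,d,T,guess=((.5705,.141),)))
print(tool()[:3,3]); c=cap(p,d,T,T[2,3]+.038)[0]/1000
t=T[:2,3]+np.array([.5714,.1415])-c; print(t)
W=cloud('wrist',d,T); m=np.nonzero(abs(W[...,2]-.111)<.003); 
P=W.reshape(-1,3); P=P[(np.hypot(*(P[:,:2]-(.573,.196)).T)<.025)&(P[:,2]>.106)]; print(len(P),cv2.minEnclosingCircle(P[:,:2].astype('f4')*1000),P[:,2].mean(),P[:,2].std())
print(rows([.5712,.1395,.145],down(-3),tool()))
E
```

```text
[[-4.000e-04  5.420e-02  9.985e-01  5.704e-01]
 [-1.300e-03  9.985e-01 -5.420e-02  8.340e-02]
 [-1.000e+00 -1.300e-03 -3.000e-04  2.399e-01]
 [ 0.000e+00  0.000e+00  0.000e+00  1.000e+00]]
(array([571.8,  83.5]), 13.7, array([571.8,  83.8]), array([ 238,  291,   79,   69, 4153], dtype=int32), np.float64(0.27716230120047486))
[(array([571.3, 141.2]), 15.2, array([571.3, 141.4]), 986, 0.0738)]
[0.57053271 0.08343224 0.2400745 ]
[0.57004229 0.14139115]
1243 ((573.04833984375, 196.17135620117188), 14.025450706481934) 0.11093805138530428 0.0008275045172998866
(array([ 0.2375,  0.1403, -0.0059]), array([-0.0006, -0.    ,  0.0004]))
```

View pics/w5.png

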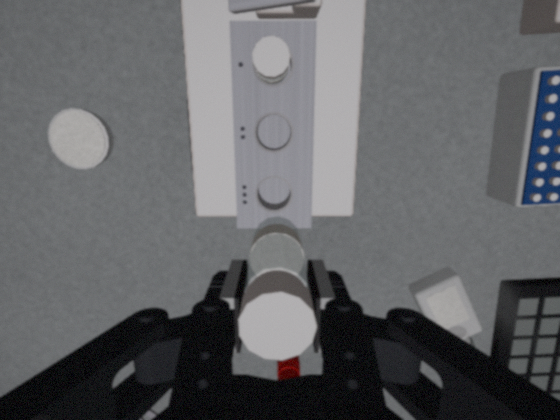

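```bash
python3 -c "
from h import *
print(rows([.5699,.1412,.145],down(-3),tool()))"
```

```text
(array([ 0.2375,  0.1444, -0.0094]), array([-0.0006, -0.    ,  0.0004]))
```

>>> send_rows(
  deltas=[
    {"dx": 0,"dy": 0.08,"dz": -0.009,"wx": 0,"wy": 0,"wz": 0,"fingers": 0.2},
    {"dx": 0,"dy": 0.1445,"dz": -0.0095,"wx": 0,"wy": 0,"wz": 0,"fingers": 0.2},
    {"dx": 0.07,"dy": 0.1445,"dz": -0.0095,"wx": 0,"wy": 0,"wz": 0,"fingers": 0.2},
    {"dx": 0.14,"dy": 0.1445,"dz": -0.0095,"wx": 0,"wy": 0,"wz": 0,"fingers": 0.2},
    {"dx": 0.2,"dy": 0.1445,"dz": -0.0095,"wx": 0,"wy": 0,"wz": 0,"fingers": 0.2},
    {"dx": 0.2375,"dy": 0.1445,"dz": -0.0095,"wx": 0,"wy": 0,"wz": 0,"fingers": 0.2},
    {"dx": 0.2375,"dy": 0.1445,"dz": -0.0095,"wx": 0,"wy": 0,"wz": 0,"fingers": 0.2},
    {"dx": 0.2375,"dy": 0.1445,"dz": -0.0095,"wx": 0,"wy": 0,"wz": 0,"fingers": 0.2},
    {"dx": 0.2375,"dy": 0.1445,"dz": -0.0095,"wx": 0,"wy": 0,"wz": 0,"fingers": 0.2},
    {"dx": 0.2375,"dy": 0.1445,"dz": -0.0095,"wx": 0,"wy": 0,"wz": 0,"fingers": 0.2},
  ],
)

```text
time_s: 10.77
position: [0.5709, 0.1413, 0.1466]
ee_rot: [-0.174, 1.568, -0.229]
contact_force: [0.3, -0.1, 0.4]
width: 0.0267
```

```bash
python3 -c "
from h import *
manip.snapshot('wrist')
T=tool();print(T.round(4));print(rows([.5699,.1412,.145],down(-3),T))"
```

```text
[[ 2.400e-03  5.470e-02  9.985e-01  5.708e-01]
 [-6.000e-04  9.985e-01 -5.470e-02  1.414e-01]
 [-1.000e+00 -5.000e-04  2.500e-03  1.465e-01]
 [ 0.000e+00  0.000e+00  0.000e+00  1.000e+00]]
(array([ 0.0039, -0.0005, -0.0023]), array([-0.0007,  0.0008,  0.0001]))
```

>>> send_rows(
  deltas=[
    {"dx": 0,"dy": -0.0005,"dz": -0.0025,"wx": 0,"wy": 0.001,"wz": 0,"fingers": 0.2},
    {"dx": 0.015,"dy": -0.0005,"dz": -0.0025,"wx": 0,"wy": 0.001,"wz": 0,"fingers": 0.2},
    {"dx": 0.025,"dy": -0.0005,"dz": -0.0025,"wx": 0,"wy": 0.001,"wz": 0,"fingers": 0.2},
    {"dx": 0.03,"dy": -0.0005,"dz": -0.0025,"wx": 0,"wy": 0.001,"wz": 0,"fingers": 0.2},
    {"dx": 0.035,"dy": -0.0005,"dz": -0.0025,"wx": 0,"wy": 0.001,"wz": 0,"fingers": 0.2},
    {"dx": 0.04,"dy": -0.0005,"dz": -0.0025,"wx": 0,"wy": 0.001,"wz": 0,"fingers": 0.2},
    {"dx": 0.045,"dy": -0.0005,"dz": -0.0025,"wx": 0,"wy": 0.001,"wz": 0,"fingers": 0.2},
    {"dx": 0.05,"dy": -0.0005,"dz": -0.0025,"wx": 0,"wy": 0.001,"wz": 0,"fingers": 0.2},
    {"dx": 0.05,"dy": -0.0005,"dz": -0.0025,"wx": 0,"wy": 0.001,"wz": 0,"fingers": 0.2},
  ],
)

```text
time_s: 11.57
position: [0.5696, 0.1411, 0.126]
ee_rot: [-2.675, 1.569, -2.729]
contact_force: [0.7, -0.8, -0.8]
width: 0.0265
```

>>> send_rows(
  deltas=[
    {"dx": 0.01,"dy": 0,"dz": 0,"wx": 0,"wy": 0,"wz": 0,"fingers": 0.2},
    {"dx": 0.02,"dy": 0,"dz": 0,"wx": 0,"wy": 0,"wz": 0,"fingers": 0.2},
    {"dx": 0.03,"dy": 0,"dz": 0,"wx": 0,"wy": 0,"wz": 0,"fingers": 0.2},
    {"dx": 0.04,"dy": 0,"dz": 0,"wx": 0,"wy": 0,"wz": 0,"fingers": 0.2},
    {"dx": 0.05,"dy": 0,"dz": 0,"wx": 0,"wy": 0,"wz": 0,"fingers": 0.2},
    {"dx": 0.054,"dy": 0,"dz": 0,"wx": 0,"wy": 0,"wz": 0,"fingers": 0.2},
    {"dx": 0.054,"dy": 0,"dz": 0,"wx": 0,"wy": 0,"wz": 0,"fingers": 0.2},
    {"dx": 0.054,"dy": 0,"dz": 0,"wx": 0,"wy": 0,"wz": 0,"fingers": 0.2},
  ],
)

```text
time_s: 12.23
position: [0.5695, 0.1411, 0.1044]
ee_rot: [-2.698, 1.569, -2.752]
contact_force: [-0.0, 0.7, -1.3]
width: 0.0269
```

>>> send_rows(
  deltas=[
    {"dx": 0.002,"dy": 0,"dz": 0,"wx": 0,"wy": 0,"wz": 0,"fingers": 0.25},
    {"dx": 0.002,"dy": 0,"dz": 0,"wx": 0,"wy": 0,"wz": 0,"fingers": 0.35},
    {"dx": 0.002,"dy": 0,"dz": 0,"wx": 0,"wy": 0,"wz": 0,"fingers": 0.45},
    {"dx": 0.0,"dy": 0,"dz": 0,"wx": 0,"wy": 0,"wz": 0,"fingers": 0.7},
    {"dx": 0.0,"dy": 0,"dz": 0,"wx": 0,"wy": 0,"wz": 0,"fingers": 0.7},
    {"dx": -0.1,"dy": 0,"dz": 0,"wx": 0,"wy": 0,"wz": 0,"fingers": 0.7},
    {"dx": -0.2,"dy": 0,"dz": 0,"wx": 0,"wy": 0,"wz": 0,"fingers": 1},
    {"dx": -0.3,"dy": 0,"dz": 0,"wx": 0,"wy": 0,"wz": 0,"fingers": 1},
    {"dx": -0.35,"dy": 0,"dz": 0,"wx": 0,"wy": 0,"wz": 0,"fingers": 1},
    {"dx": -0.35,"dy": 0,"dz": 0,"wx": 0,"wy": 0,"wz": 0,"fingers": 1},
  ],
)

```text
time_s: 13.07
position: [0.5727, 0.1425, 0.2502]
ee_rot: [0.284, 1.563, 0.229]
contact_force: [0.0, 0.1, 0.2]
width: 0.0852
```

```bash
python3 - <<'E'
from h import *
T=tool(); p,d=manip.snapshot('wrist'); print(T.round(4)); W=cloud('wrist',d,T).reshape(-1,3)
for c,h in [((.573,.196),.112),((.570,.141),.142)]:
  P=W[(np.hypot(*(W[:,:2]-c).T)<.025)&(abs(W[:,2]-h)<.006)]; print(len(P),cv2.minEnclosingCircle(P[:,:2].astype('f4')*1000),P[:,2].mean(),P[:,2].std())
for a in(-82.5,7.5,-3): print(rows([.519,-.2565,.25],down(a),T))
E
```

```text
[[ 0.0078  0.0548  0.9985  0.5727]
 [ 0.0018  0.9985 -0.0548  0.1425]
 [-1.      0.0022  0.0077  0.2502]
 [ 0.      0.      0.      1.    ]]
941 ((572.9331665039062, 196.27752685546875), 13.879573822021484) 0.11081192066828117 0.000682532816963801
1016 ((569.9044799804688, 140.8523406982422), 13.977326393127441) 0.14066570230952244 0.0009252769495724551
(array([-0.0024, -1.0034, -0.0795]), array([ 0.4409,  0.0015, -0.0023]))
(array([-0.0024, -1.0034, -0.0795]), array([-0.0591,  0.0025, -0.0005]))
(array([-0.0024, -1.0034, -0.0795]), array([-0.0008,  0.0024, -0.0007]))
```

>>> send_rows(
  deltas=[
    {"dx": 0,"dy": -0.1,"dz": -0.008,"wx": -0.006,"wy": 0.0025,"wz": 0,"fingers": 1},
    {"dx": 0,"dy": -0.2,"dz": -0.016,"wx": -0.012,"wy": 0.0025,"wz": 0,"fingers": 1},
    {"dx": 0,"dy": -0.3,"dz": -0.024,"wx": -0.018,"wy": 0.0025,"wz": 0,"fingers": 1},
    {"dx": 0,"dy": -0.4,"dz": -0.032,"wx": -0.024,"wy": 0.0025,"wz": 0,"fingers": 1},
    {"dx": 0,"dy": -0.5,"dz": -0.04,"wx": -0.03,"wy": 0.0025,"wz": 0,"fingers": 1},
    {"dx": 0,"dy": -0.6,"dz": -0.048,"wx": -0.036,"wy": 0.0025,"wz": 0,"fingers": 1},
    {"dx": 0,"dy": -0.7,"dz": -0.056,"wx": -0.042,"wy": 0.0025,"wz": 0,"fingers": 1},
    {"dx": 0,"dy": -0.8,"dz": -0.064,"wx": -0.048,"wy": 0.0025,"wz": 0,"fingers": 1},
    {"dx": 0,"dy": -0.9,"dz": -0.072,"wx": -0.054,"wy": 0.0025,"wz": 0,"fingers": 1},
    {"dx": 0,"dy": -1.0,"dz": -0.08,"wx": -0.059,"wy": 0.0025,"wz": 0,"fingers": 1},
  ],
)

```text
time_s: 13.95
position: [0.516, -0.2575, 0.2454]
ee_rot: [2.839, 1.565, 2.97]
contact_force: [0.5, -0.6, 0.0]
width: 0.0858
```

>>> send_rows(
  deltas=[
    {"dx": 0,"dy": 0,"dz": 0,"wx": 0,"wy": 0,"wz": 0,"fingers": 1},
    {"dx": 0,"dy": 0,"dz": 0,"wx": 0,"wy": 0,"wz": 0,"fingers": 1},
    {"dx": 0,"dy": 0,"dz": 0,"wx": 0,"wy": 0,"wz": 0,"fingers": 1},
  ],
)

```text
time_s: 14.2
position: [0.5154, -0.2569, 0.2442]
ee_rot: [2.683, 1.563, 2.814]
contact_force: [-0.2, 0.6, -0.5]
width: 0.0852
```

```bash
python3 - <<'E'
from h import *
T=tool(); p,d=manip.snapshot('wrist'); cv2.imwrite('pics/w6.png',p[:,:,::-1]); np.savez('pics/w6.npz',p=p,d=d,T=T)
print(T.round(4)); W=cloud('wrist',d,T).reshape(-1,3)
for h,r in((.155,.03),(.075,.07)):
  P=W[(np.hypot(*(W[:,:2]-[.519,-.2565]).T)<r)&(abs(W[:,2]-h+.001)<.005)]
  print(len(P),[np.round(v,1) for v in cv2.minAreaRect(P[:,:2].astype('f4')*1000)],P[:,2].mean())
E
```

```text
[[-0.0078 -0.1306  0.9914  0.5154]
 [ 0.0026  0.9914  0.1306 -0.2569]
 [-1.      0.0036 -0.0073  0.2442]
 [ 0.      0.      0.      1.    ]]
1259 [array([ 519.6, -256.4]), array([26. , 25.2]), np.float64(8.0)] 0.15347662647068533
5366 [array([ 519.6, -256.8]), array([80.1, 80. ]), np.float64(7.7)] 0.07383095935498013
```

View pics/w6.png

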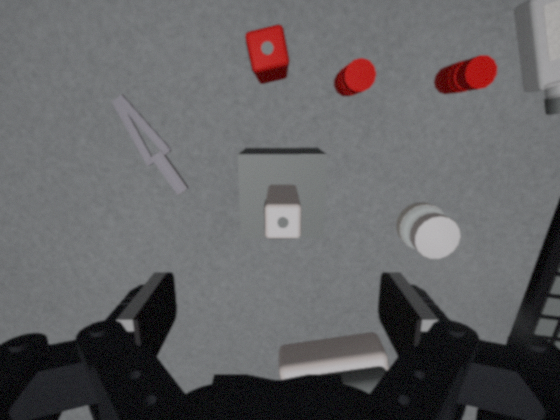

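```bash
python3 -c "
from h import *
print(rows([.5184,-.2565,.1],down(7.8),tool()), rows([.5184,-.2565,.16],down(7.8),tool()))"
```

```text
(array([ 0.3615, -0.0037,  0.0083]), array([-0.001 , -0.0021, -0.0011])) (array([ 0.2115, -0.0031,  0.0073]), array([-0.001 , -0.0021, -0.0011]))
```

>>> send_rows(
  deltas=[
    {"dx": 0.06,"dy": -0.0035,"dz": 0.008,"wx": -0.001,"wy": -0.002,"wz": -0.001,"fingers": 1},
    {"dx": 0.12,"dy": -0.0035,"dz": 0.008,"wx": -0.001,"wy": -0.002,"wz": -0.001,"fingers": 1},
    {"dx": 0.18,"dy": -0.0035,"dz": 0.008,"wx": -0.001,"wy": -0.002,"wz": -0.001,"fingers": 1},
    {"dx": 0.24,"dy": -0.0035,"dz": 0.008,"wx": -0.001,"wy": -0.002,"wz": -0.001,"fingers": 1},
    {"dx": 0.3,"dy": -0.0035,"dz": 0.008,"wx": -0.001,"wy": -0.002,"wz": -0.001,"fingers": 1},
    {"dx": 0.35,"dy": -0.0035,"dz": 0.008,"wx": -0.001,"wy": -0.002,"wz": -0.001,"fingers": 1},
    {"dx": 0.362,"dy": -0.0035,"dz": 0.008,"wx": -0.001,"wy": -0.002,"wz": -0.001,"fingers": 1},
    {"dx": 0.362,"dy": -0.0035,"dz": 0.008,"wx": -0.001,"wy": -0.002,"wz": -0.001,"fingers": 1},
    {"dx": 0.362,"dy": -0.0035,"dz": 0.008,"wx": -0.001,"wy": -0.002,"wz": -0.001,"fingers": 1},
  ],
)

```text
time_s: 15.0
position: [0.5191, -0.2555, 0.1005]
ee_rot: [0.796, 1.57, 0.934]
contact_force: [0.1, -0.2, 0.3]
width: 0.0853
```

```bash
python3 -c "
from h import *
manip.snapshot('wrist')
T=tool();print(T.round(4),rows([.5184,-.2565,.1],down(7.8),T))"
```

```text
[[ 1.500e-03 -1.368e-01  9.906e-01  5.195e-01]
 [-2.000e-04  9.906e-01  1.368e-01 -2.560e-01]
 [-1.000e+00 -4.000e-04  1.400e-03  1.011e-01]
 [ 0.000e+00  0.000e+00  0.000e+00  1.000e+00]] (array([ 0.0027, -0.0009, -0.0028]), array([0.0004, 0.0005, 0.0001]))
```

>>> send_rows(
  deltas=[
    {"dx": 0.002,"dy": 0,"dz": -0.002,"wx": 0,"wy": 0.0005,"wz": 0,"fingers": 0.7},
    {"dx": 0.002,"dy": 0,"dz": -0.002,"wx": 0,"wy": 0.0005,"wz": 0,"fingers": 0.45},
    {"dx": 0.002,"dy": 0,"dz": -0.002,"wx": 0,"wy": 0.0005,"wz": 0,"fingers": 0.35},
    {"dx": 0.002,"dy": 0,"dz": -0.002,"wx": 0,"wy": 0.0005,"wz": 0,"fingers": 0.15},
    {"dx": 0.002,"dy": 0,"dz": -0.002,"wx": 0,"wy": 0.0005,"wz": 0,"fingers": 0.15},
    {"dx": 0.002,"dy": 0,"dz": -0.002,"wx": 0,"wy": 0.0005,"wz": 0,"fingers": 0.15},
    {"dx": 0.002,"dy": 0,"dz": -0.002,"wx": 0,"wy": 0.0005,"wz": 0,"fingers": 0.15},
    {"dx": 0.002,"dy": 0,"dz": -0.002,"wx": 0,"wy": 0.0005,"wz": 0,"fingers": 0.15},
  ],
)

```text
time_s: 15.72
position: [0.5189, -0.2563, 0.1007]
ee_rot: [-1.256, 1.57, -1.119]
contact_force: [-1.3, -0.2, 5.8]
width: 0.0252
```

```bash
python3 -c "
from h import *
manip.snapshot('wrist')
T=tool();o=manip.get_obs();print(T.round(4),o['contact_force'],o['torque'],o['width'],rows([.5184,-.2565,.18],down(7.8),T))"
```

```text
[[ 3.000e-04 -1.366e-01  9.906e-01  5.189e-01]
 [-8.000e-04  9.906e-01  1.366e-01 -2.563e-01]
 [-1.000e+00 -8.000e-04  2.000e-04  1.007e-01]
 [ 0.000e+00  0.000e+00  0.000e+00  1.000e+00]] [-1.090582    0.10486375  6.12307189] [-0.00030413  0.27921601 -0.03411521] 0.025185485949873066 (array([-0.1982, -0.0004, -0.0012]), array([0.0003, 0.0001, 0.0003]))
```

>>> send_rows(
  deltas=[
    {"dx": -0.02,"dy": 0,"dz": 0,"wx": 0,"wy": 0,"wz": 0,"fingers": 0.15},
    {"dx": -0.06,"dy": 0,"dz": 0,"wx": 0,"wy": 0,"wz": 0,"fingers": 0.15},
    {"dx": -0.12,"dy": 0,"dz": 0,"wx": 0,"wy": 0,"wz": 0,"fingers": 0.15},
    {"dx": -0.18,"dy": 0,"dz": 0,"wx": 0,"wy": 0,"wz": 0,"fingers": 0.15},
    {"dx": -0.24,"dy": 0,"dz": 0,"wx": 0,"wy": 0,"wz": 0,"fingers": 0.15},
    {"dx": -0.31,"dy": 0,"dz": 0,"wx": 0,"wy": 0,"wz": 0,"fingers": 0.15},
    {"dx": -0.38,"dy": 0,"dz": 0,"wx": 0,"wy": 0,"wz": 0,"fingers": 0.15},
    {"dx": -0.45,"dy": 0,"dz": 0,"wx": 0,"wy": 0,"wz": 0,"fingers": 0.15},
    {"dx": -0.45,"dy": 0,"dz": 0,"wx": 0,"wy": 0,"wz": 0,"fingers": 0.15},
    {"dx": -0.45,"dy": 0,"dz": 0,"wx": 0,"wy": 0,"wz": 0,"fingers": 0.15},
  ],
)

```text
time_s: 16.6
position: [0.5195, -0.2563, 0.2822]
ee_rot: [-0.748, 1.567, -0.611]
contact_force: [-0.8, 0.7, -2.5]
width: 0.0255
```

```bash
cat >> h.py <<'E'
def plate(yaw=-3.0,tilt=25):
    y=np.radians(yaw); t=np.radians(tilt); hx=np.array([np.cos(y),np.sin(y),0]); up=np.array([0,0,1.])
    n=np.cos(t)*up-np.sin(t)*hx; x=-n; z=np.cos(t)*hx+np.sin(t)*up; return n,np.stack([x,np.cross(z,x),z],1)
E
python3 - <<'E'
from h import *
manip.snapshot('wrist');T=tool();o=manip.get_obs();print(T.round(4),o['contact_force'],o['torque'],o['width'],o['joints'].round(2))
# ring from wrist w2 view and plate normal from side/wrist depth
for n,f,TT in(('side','side0',None),('wrist','w2',None)):
    a=np.load(f'pics/{f}.npz'); TT=a['T'] if n=='wrist' else None
    W=cloud(n,a['d'],TT).reshape(-1,3); P=W[(abs(W[:,0]-.575)<.028)&(abs(W[:,1]-.2755)<.025)&(W[:,2]>.045)&(W[:,2]<.1)]
    c=P.mean(0); u,s,v=np.linalg.svd(P-c); nn=v[2]*np.sign(v[2][2]); print(n,len(P),c,nn.round(3),np.degrees(np.arccos(nn[2])),np.degrees(np.arctan2(-nn[1],-nn[0])),s)
n,Rt=plate(); print(n)
sp=np.array([.573,.276,.071]); print(rows(sp+n*(.0857+.08),Rt,T), sp+n*.1657)
E
```

```text
[[ 1.000e-04 -1.367e-01  9.906e-01  5.184e-01]
 [-8.000e-04  9.906e-01  1.367e-01 -2.560e-01]
 [-1.000e+00 -8.000e-04 -1.000e-04  2.805e-01]
 [ 0.000e+00  0.000e+00  0.000e+00  1.000e+00]] [-0.73530828  0.64355444 -1.24746191] [-0.00422254 -0.0047803  -0.01998214] 0.02530513347250672 [ 0.72  0.4  -0.45  1.66  0.19  1.12  0.36]
side 625 [0.57494136 0.27571039 0.07119883] [-0.424  0.022  0.906] 25.09169983049382 -2.9391479002420144 [0.44918837 0.35958856 0.04215964]
wrist 4277 [0.57504252 0.26956065 0.07090459] [-0.423  0.015  0.906] 25.042946789086614 -2.001047955866323 [1.1720556  0.7010469  0.04548929]
[-0.42203908  0.02211813  0.90630779]
(array([0.1473, 1.3321, 0.1451]), array([ 0.0594, -0.1385, -0.0129])) [0.50306812 0.27966497 0.2211752 ]
```

>>> send_rows(
  deltas=[
    {"dx": 0,"dy": 0.1,"dz": 0.01,"wx": 0.006,"wy": 0,"wz": 0,"fingers": 0.15},
    {"dx": 0,"dy": 0.2,"dz": 0.02,"wx": 0.012,"wy": 0,"wz": 0,"fingers": 0.15},
    {"dx": 0,"dy": 0.3,"dz": 0.03,"wx": 0.018,"wy": 0,"wz": 0,"fingers": 0.15},
    {"dx": 0,"dy": 0.4,"dz": 0.04,"wx": 0.024,"wy": 0,"wz": 0,"fingers": 0.15},
    {"dx": 0,"dy": 0.5,"dz": 0.05,"wx": 0.03,"wy": 0,"wz": 0,"fingers": 0.15},
    {"dx": 0,"dy": 0.6,"dz": 0.06,"wx": 0.036,"wy": 0,"wz": 0,"fingers": 0.15},
    {"dx": 0,"dy": 0.7,"dz": 0.07,"wx": 0.042,"wy": 0,"wz": 0,"fingers": 0.15},
    {"dx": 0,"dy": 0.8,"dz": 0.08,"wx": 0.048,"wy": 0,"wz": 0,"fingers": 0.15},
    {"dx": 0,"dy": 0.9,"dz": 0.09,"wx": 0.054,"wy": 0,"wz": 0,"fingers": 0.15},
    {"dx": 0,"dy": 0.98,"dz": 0.1,"wx": 0.059,"wy": 0,"wz": 0,"fingers": 0.15},
  ],
)

```text
time_s: 17.48
position: [0.5025, 0.1407, 0.2786]
ee_rot: [-2.917, 1.568, -2.964]
contact_force: [1.0, 0.3, -1.5]
width: 0.0253
```

```bash
python3 - <<'E'
from h import *
manip.snapshot('wrist');T=tool();print(T.round(4))
n,Rt=plate()
sp=np.array([.573,.276,.071]); print(rows(sp+n*(.0857+.07),Rt,T))
E
```

```text
[[-0.0024  0.0399  0.9992  0.5017]
 [ 0.0048  0.9992 -0.0399  0.1482]
 [-1.      0.0047 -0.0026  0.2792]
 [ 0.      0.      0.      1.    ]]
(array([0.1692, 0.3277, 0.0014]), array([ 0.0036, -0.1397, -0.0023]))
```

>>> send_rows(
  deltas=[
    {"dx": 0,"dy": 0.1,"dz": 0,"wx": 0.0036,"wy": -0.02,"wz": 0,"fingers": 0.15},
    {"dx": 0,"dy": 0.2,"dz": 0,"wx": 0.0036,"wy": -0.05,"wz": 0,"fingers": 0.15},
    {"dx": 0.03,"dy": 0.29,"dz": 0,"wx": 0.0036,"wy": -0.08,"wz": 0,"fingers": 0.15},
    {"dx": 0.08,"dy": 0.328,"dz": 0,"wx": 0.0036,"wy": -0.11,"wz": 0,"fingers": 0.15},
    {"dx": 0.13,"dy": 0.328,"dz": 0.0014,"wx": 0.0036,"wy": -0.14,"wz": -0.002,"fingers": 0.15},
    {"dx": 0.169,"dy": 0.328,"dz": 0.0014,"wx": 0.0036,"wy": -0.14,"wz": -0.002,"fingers": 0.15},
    {"dx": 0.169,"dy": 0.328,"dz": 0.0014,"wx": 0.0036,"wy": -0.14,"wz": -0.002,"fingers": 0.15},
    {"dx": 0.169,"dy": 0.328,"dz": 0.0014,"wx": 0.0036,"wy": -0.14,"wz": -0.002,"fingers": 0.15},
    {"dx": 0.169,"dy": 0.328,"dz": 0.0014,"wx": 0.0036,"wy": -0.14,"wz": -0.002,"fingers": 0.15},
    {"dx": 0.169,"dy": 0.328,"dz": 0.0014,"wx": 0.0036,"wy": -0.14,"wz": -0.002,"fingers": 0.15},
  ],
)

```text
time_s: 18.37
position: [0.5087, 0.2793, 0.2134]
ee_rot: [0.005, 1.133, -0.049]
contact_force: [0.7, 0.2, -0.8]
width: 0.0251
```

```bash
python3 - <<'E'
from h import *
manip.snapshot('wrist');T=tool();p,d=manip.snapshot('wrist')
p2,d2=manip.snapshot('side'); o=manip.get_obs()
im=np.vstack([cv2.resize(p,(400,300)),cv2.resize(p2[150:330,100:340],(400,300))])[:,:,::-1]; cv2.imwrite('pics/w7.png',im)
np.savez('pics/w7.npz',p=p,d=d,T=T,p2=p2,d2=d2)
print(T.round(4),o['joints'].round(2),o['contact_force'],o['width'])
n,Rt=plate(); sp=np.array([.573,.276,.071]); tip=T[:3,3]+T[:3,0]*.0857
print('tip',tip,'dist',(tip-sp)@n,'lateral',(tip-sp)-n*((tip-sp)@n),rows(sp+n*(.0857+.015),Rt,T))
print('side: tip px',proj('side',tip),'spot',proj('side',sp),'wrist tip',proj('wrist',tip,T),'spot',proj('wrist',sp,T))
E
```

```text
[[ 0.424   0.0543  0.904   0.5087]
 [-0.0209  0.9985 -0.0502  0.2793]
 [-0.9054  0.0024  0.4245  0.2134]
 [ 0.      0.      0.      1.    ]] [-0.35  0.33 -0.49  2.04  0.83  0.67 -1.47] [ 0.20164362 -0.08755836 -1.6449675 ] 0.025504052246954498
tip [0.54501274 0.27750321 0.13583746] dist 0.07060766241348956 lateral [ 1.81193033e-03 -5.84998899e-05  8.45186728e-04] (array([ 0.139 , -0.    , -0.0048]), array([-0.0009,  0.0007, -0.0004]))
side: tip px (np.float64(213.48598963620526), np.float64(251.65584777400508)) spot (np.float64(208.97764530576217), np.float64(259.80747162271916)) wrist tip (np.float64(275.8477701530743), np.float64(222.89939903286074)) spot (np.float64(273.7054610934326), np.float64(199.88421227763263))
```

View pics/w7.png

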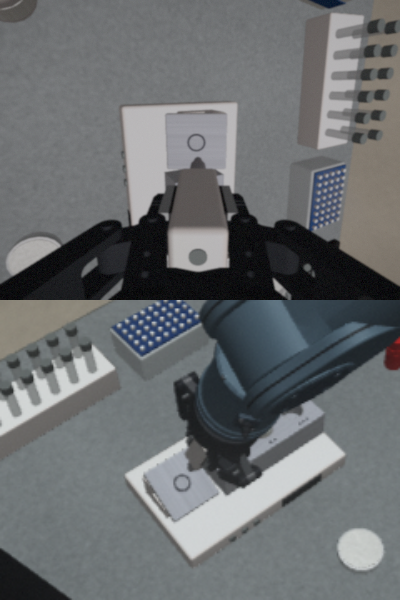

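```bash
python3 - <<'E'
from h import *
ps,ds=manip.snapshot('scene'); a=np.load('pics/w7.npz')
for n,d in(('scene',ds),('side',a['d2'])):
    W=cloud(n,d).reshape(-1,3); W=W[(W[:,1]<.24)&(W[:,1]>.09)&(W[:,0]>.48)&(W[:,0]<.64)&(W[:,2]>.148)]
    print(n,len(W),W.min(0) if len(W) else '', W[W[:,2].argmin()] if len(W) else '')
n,Rt=plate(); sp=np.array([.573,.276,.071]); T=tool()
for k in(.008,-.005): print(rows(sp+n*(.0857+k),Rt,T))
E
```

```text
scene 0  
side 0  
(array([ 0.1562, -0.    , -0.003 ]), array([-0.0006,  0.0006, -0.0004]))
(array([ 1.887e-01, -1.000e-04, -3.100e-03]), array([-0.0006,  0.0006, -0.0004]))
```

>>> send_rows(
  deltas=[
    {"dx": 0.04,"dy": 0,"dz": -0.003,"wx": 0,"wy": 0.0006,"wz": 0,"fingers": 0.15},
    {"dx": 0.08,"dy": 0,"dz": -0.003,"wx": 0,"wy": 0.0006,"wz": 0,"fingers": 0.15},
    {"dx": 0.11,"dy": 0,"dz": -0.003,"wx": 0,"wy": 0.0006,"wz": 0,"fingers": 0.15},
    {"dx": 0.135,"dy": 0,"dz": -0.003,"wx": 0,"wy": 0.0006,"wz": 0,"fingers": 0.15},
    {"dx": 0.156,"dy": 0,"dz": -0.003,"wx": 0,"wy": 0.0006,"wz": 0,"fingers": 0.15},
    {"dx": 0.156,"dy": 0,"dz": -0.003,"wx": 0,"wy": 0.0006,"wz": 0,"fingers": 0.15},
    {"dx": 0.156,"dy": 0,"dz": -0.003,"wx": 0,"wy": 0.0006,"wz": 0,"fingers": 0.15},
    {"dx": 0.156,"dy": 0,"dz": -0.003,"wx": 0,"wy": 0.0006,"wz": 0,"fingers": 0.15},
    {"dx": 0.156,"dy": 0,"dz": -0.003,"wx": 0,"wy": 0.0006,"wz": 0,"fingers": 0.15},
  ],
)

```text
time_s: 19.32
position: [0.5336, 0.2785, 0.1568]
ee_rot: [0.006, 1.134, -0.047]
contact_force: [0.4, 0.7, -1.9]
width: 0.0251
```

```bash
cat > chk.py <<'E'
from h import *
n,Rt=plate(); sp=np.array([.573,.276,.071]); F=[]
for i in range(5): F.append(manip.get_obs()['contact_force']); manip.snapshot('wrist')
T=tool(); tip=T[:3,3]+T[:3,0]*.0857; r=tip-sp; g=r@n
print('gap mm',g*1e3,'lat',((r-n*g)*1e3).round(2),'tilt err',np.degrees(np.arccos(-T[:3,0]@n)),'F.n',np.dot(F,n).round(2),np.mean(F,0).round(2))
print('to 5mm in:',rows(sp+n*(.0857-.005),Rt,T))
E
python3 chk.py
```

```text
gap mm 8.341521709615382 lat [0.22 0.19 0.1 ] tilt err 0.08509582969021796 F.n [-1.9  -2.28 -1.75 -1.6  -1.37] [ 0.32 -0.17 -1.81]
to 5mm in: (array([ 0.0334, -0.0002, -0.0005]), array([-0.0006,  0.0001, -0.0005]))
```

>>> send_rows(
  deltas=[
    {"dx": 0.008,"dy": 0,"dz": -0.0005,"wx": 0,"wy": 0,"wz": 0,"fingers": 0.15},
    {"dx": 0.015,"dy": 0,"dz": -0.0005,"wx": 0,"wy": 0,"wz": 0,"fingers": 0.15},
    {"dx": 0.02,"dy": 0,"dz": -0.0005,"wx": 0,"wy": 0,"wz": 0,"fingers": 0.15},
    {"dx": 0.025,"dy": 0,"dz": -0.0005,"wx": 0,"wy": 0,"wz": 0,"fingers": 0.15},
    {"dx": 0.029,"dy": 0,"dz": -0.0005,"wx": 0,"wy": 0,"wz": 0,"fingers": 0.15},
    {"dx": 0.029,"dy": 0,"dz": -0.0005,"wx": 0,"wy": 0,"wz": 0,"fingers": 0.15},
    {"dx": 0.029,"dy": 0,"dz": -0.0005,"wx": 0,"wy": 0,"wz": 0,"fingers": 0.15},
  ],
)

```text
time_s: 20.15
position: [0.5382, 0.2779, 0.1457]
ee_rot: [0.005, 1.134, -0.049]
contact_force: [-1.6, -0.1, 1.1]
width: 0.0256
```

```bash
python3 chk.py
```

```text
gap mm -3.166529442916996 lat [0.02 0.21 0.  ] tilt err 0.08484873820340576 F.n [1.7  0.39 0.63 1.06 1.37] [-1.54 -0.65  0.44]
to 5mm in: (array([ 0.0046, -0.0002,  0.0001]), array([-0.0006,  0.0001, -0.0005]))
```

>>> send_rows(
  deltas=[
    {"dx": 0.002,"dy": 0,"dz": 0,"wx": 0,"wy": 0,"wz": 0,"fingers": 0.15},
    {"dx": 0.004,"dy": 0,"dz": 0,"wx": 0,"wy": 0,"wz": 0,"fingers": 0.15},
    {"dx": 0.004,"dy": 0,"dz": 0,"wx": 0,"wy": 0,"wz": 0,"fingers": 0.15},
    {"dx": 0.004,"dy": 0,"dz": 0,"wx": 0,"wy": 0,"wz": 0,"fingers": 0.15},
    {"dx": 0.004,"dy": 0,"dz": 0,"wx": 0,"wy": 0,"wz": 0,"fingers": 0.15},
  ],
)

```text
time_s: 20.82
position: [0.5388, 0.2779, 0.1444]
ee_rot: [0.005, 1.134, -0.049]
contact_force: [-2.0, -0.6, 1.4]
width: 0.0257
```

```bash
python3 chk.py; python3 - <<'E'
from h import *
p,d=manip.snapshot('wrist'); p2,d2=manip.snapshot('side')
cv2.imwrite('pics/w8.png',np.hstack([cv2.resize(p[160:280,200:350],(400,320),interpolation=cv2.INTER_CUBIC),cv2.resize(p2[200:300,150:275],(400,320),interpolation=cv2.INTER_CUBIC)])[:,:,::-1])
T=tool(); sp=[.573,.276,.071]; print(proj('wrist',sp,T),proj('side',sp)); print(manip.get_obs()['time_s'])
E
```

```text
gap mm -4.762258077392166 lat [ 0.01  0.18 -0.  ] tilt err 0.0820767915597192 F.n [2.1  2.28 1.71 2.03 1.63] [-1.61 -0.67  1.42]
to 5mm in: (array([ 0.0006, -0.0002,  0.0001]), array([-0.0006,  0.0001, -0.0004]))
(np.float64(275.8332435043398), np.float64(225.23201713172438)) (np.float64(208.97764530576217), np.float64(259.80747162271916))
21.1667
```

View pics/w8.png

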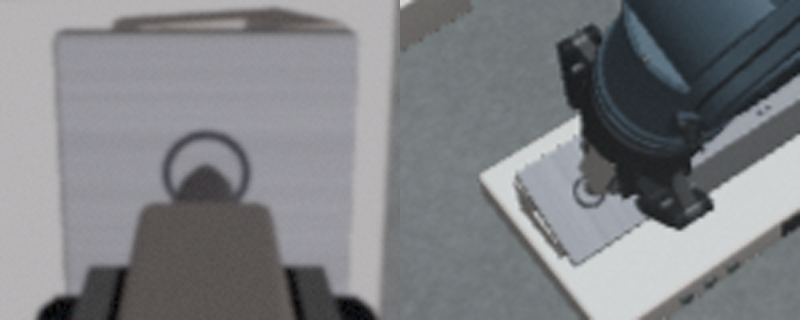

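```bash
python3 - <<'E'
from h import *
for n in('scene','side'):
  p,d=manip.snapshot(n); W=cloud(n,d).reshape(-1,3)
  for c,h in [((.573,.196),.112),((.570,.141),.142)]:
    P=W[(np.hypot(*(W[:,:2]-c).T)<.022)&(abs(W[:,2]-h)<.006)]; print(n,len(P), (cv2.minEnclosingCircle(P[:,:2].astype('f4')*1000),P[:,2].mean()) if len(P) else '')
E
python3 chk.py; python3 -c "
from rig import manip
print(manip.get_obs()['width']); print(manip.sign_off())"
```

```text
scene 53 (((574.0380249023438, 194.799072265625), 15.359471321105957), np.float64(0.11175606347942628))
scene 54 (((568.7549438476562, 137.9456024169922), 15.503767013549805), np.float64(0.14206825157316402))
side 0 
side 0 
gap mm -4.777124764277183 lat [-0.01  0.19 -0.01] tilt err 0.08234675090084853 F.n [1.38 1.7  1.44 1.55 2.04] [-1.94 -0.97  0.91]
to 5mm in: (array([ 0.0006, -0.0002,  0.0001]), array([-0.0007,  0.0001, -0.0004]))
0.025660935914747933
the job is handed in; nothing more can be done
None
```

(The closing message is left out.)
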